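# Date-stamp the tipped carton and stand it back in the row

### The arm

A 6-joint arm with a two-finger parallel gripper is mounted at the origin on the work surface. World frame = base frame: x ahead of the robot, y to its left, z up, the work surface at z = 0. Lengths are in m, angles in degrees, forces in N, time in s.
With the tool pointing down it reaches from about 0.35 to 0.875 m from the base axis. Payload 4.2 kg.
Tool frame: the origin (TCP) lies at the very end of the fingers, on their centre line; the grasp point (between the pads) lies 19 mm behind it; z points along the fingers, y is the line along which they close (so a half turn about z gives the same grasp; the last joint's range is limited). The gripper opens to 87 mm and grips with 3 to 60 N. Pads are 19 mm wide; open, the fingers measure 117 mm over their backs; the gripper's body (75 mm by 190 mm) begins 51 mm behind the grasp point.
Start: joints at [-58.923, 22.042, 0.453, 0, -68.411, -14.817], TCP at [0.175, -0.6, 0.223] pointing down, gripper open.
Joint ranges: [-179.83, 179.83], [-69.29, 118.12], [-61.27, 80.66], [-181.25, 117.63], [-171.15, -9.14], [-177.46, 177.46]. Speed limits (degrees/s): [159.86, 159.86, 180, 180, 180, 180].

### API

Orientations are given as a 3x3 rotation matrix whose columns are the frame's x, y, z axes.
In Python, from station import r gives the robot as it stands.
- The arm moves only by the tool jog_arm, never from a script. Its argument "plan" is text: rows parted by semicolons, each of 7 numbers parted by spaces: the shift along the tool's x, y, z normalised to -1 to 1, where 1 is 0.025 m, then the turn, a rotation vector about the tool's x, y, z normalised to -1 to 1, where 1 is 8 degrees, then the closure, from -1 (fully open) to 1 (shut). A call has exactly 10 rows; each row shifts and turns the commanded pose from where the row before left it, along the tool's axes as they then stand; what a row does not reach is not made up. A row lasts 1/10 s, in which the tool goes at most 50 mm and 8.59 degrees, less where a joint would pass 70% of its speed; a pose out of reach is approached as far as the arm can. A call with a number of a shift or a turn outside -1 to 1 is refused whole. A call with a gripper value outside its range is refused whole. The fingers move at their own pace and stop on an object; the grip force is fixed at half the most. Time passes only in rows, so rows that do not move let the fingers close, or fill a call up. It gives the time, the measured TCP pose, the force, the opening and the grip force at its end, in the units of the state.
- r.sense(): the state, without advancing time (a new reading comes with each control period).
- r.capture(name): name is "side" or "top" or "wrist"; returns (picture, depth): 384x512x3 uint8, red, green, blue; 384x512 float32, m along the optical axis (not along the pixel's ray), 0 where there is no reading.
- r.get_calibration(name): a dict with "mtx" (3x3 intrinsics, pixels), "distortion" ([k1, k2, p1, p2, k3] as OpenCV has them; the pictures are not rectified), "extrinsics" (4x4, takes a point from camera to world coordinates). Camera axes: x right, y up, looking along -z (the intrinsics and any distortion apply to the point x, -y, -z); pixel columns grow to the right and rows downward; lengths in m; the calibration is good to about 2 mm. A picture is of the moment at which its call begins: read the wrist's pose just before it. get_calibration takes no time and is no camera call; for the wrist camera it gives the pose at the moment of the call.
- r.finish_job(): hands the job in; it is judged then, once.
The state is a dict: "time_s": time; "joints": joint angles; "joint_velocities": joint speeds; "effort": joint torques, N m; "tcp_pos": TCP position; "ee_rot": TCP orientation; "wrist_force": force on the tool from outside, world axes, zero at the start; "moment": the same for the moment, N m; "gripper_width": opening from 0.0 (shut) to 1.0 (fully open); "gripper_force": force on a finger pad.
Only numpy, scipy, OpenCV 4.12 (cv2) and the standard library are available. Lean on these libraries where they do the work, as an engineer would, in place of code of your own. Each camera call takes 0.05 s, during which the arm holds its last target. There are 200 camera calls.

### The job

One snack carton lies on its back on the white board. Stand it upright, red end up, in front of the date-stamp station and press one of its broad faces squarely against the steel stop, centred on the orange sprung stamp so that the stamp is pushed right in, and hold it there steadily for at least a full second. Then stand it, red end up, in the free place of the blue display tray (green patch) in line with its neighbours and let go, without knocking the neighbours or the other things on the board about.

Things in the scene. Friction and masses are not known exactly. Their poses are not given: they have to be found in the camera images.
- carton: The carton to be stamped: a white rigid box 40 mm thick (its x), 52 mm wide (its y), 140 mm tall (its z), with a red band round the top 24 mm. Origin: centre of its underside (foot); z points from the foot to the red top. It starts lying on its back (its -x broad face down, +x face with the green label up), 40 mm high, foot roughly towards the robot, red top away from it.
- station: Date-stamp station, fixed: a steel stop plate 120 mm wide, 100 mm tall and 12 mm thick with a blue housing (88 mm tall, 80 mm deep) behind it. Origin: on the front face of the stop, mid-width, at the level of the board. x points into the stop (roughly towards the robot, the direction of pressing), y along the stop, z up. The carton stands on the board itself.
- stamp (a joint): Travel of the orange sprung stamp, a 30 mm round plunger that sticks 12 mm out of the stop face, away from the robot, its centre 70 mm above the board, mid-width. 0 = fully out, 0.012 = flush with the stop; the spring pushes back with 3 to 8 N and follows the carton out again when it is withdrawn.
- stamp_face (a point): Centre of the stamp's front face (12 mm in front of the stop when out, 70 mm above the board).
- lane: Blue open display tray, fixed on the board, 270 mm long (its x), 58 mm wide (its y); walls 4 mm thick, 26 mm high; floor 4 mm thick. Origin: centre of its underside, on the board. Four places in a row at x = -96, -32, 32, 96 mm; cartons stand in it with their 52 mm widths along its length, 12 mm apart: fingers fit only at the broad faces, not between cartons.
- gap: Green patch 36 x 46 mm on the tray's floor: the centre of the free place, 16 mm above the table, 4 mm above the board. Its y runs along the tray's length, as the width of a carton standing there; z up.
- neighbour1: A carton like the one to be stamped, standing upright in the tray, broad faces towards the tray's long walls. Origin: centre of its underside, z up. Stays where it is.
- neighbour2: A carton like the one to be stamped, standing upright in the tray, broad faces towards the tray's long walls. Origin: centre of its underside, z up. Stays where it is.
- neighbour3: A carton like the one to be stamped, standing upright in the tray, broad faces towards the tray's long walls. Origin: centre of its underside, z up. Stays where it is.
- spice_jar: Bystander: jar, 52 mm across, 85 mm tall, on the board. Origin: centre of its underside.
- tape: Bystander: clear tape roll lying flat, 90 mm across, 24 mm high. Origin: centre of its underside.
- bowl: Bystander: steel bowl, 120 mm across, 50 mm high. Origin: centre of its underside.
- scraper: Bystander: spatula lying on the board.
- sanitizer: Bystander: clear bottle with blue cap, 60 mm across, 160 mm tall. Origin: centre of its underside.

How it is judged:
By the outcome, as a careful person would: the job done as asked, in the order asked, and still so for the second after the job is handed in, with the robot touching nothing.
It also fails if it takes over 64 s, if anything falls off the work surface, if the arm or the gripper's body presses on something with over 40 N, if the wrist force passes 120 N, or if a joint passes its speed limit or range.

## Working session

There is one attempt and no reset: what is moved stays moved. The work goes in short steps, Python scripts to look and compute and a tool call to move; the robot and the scene stay as the last step left them, time stands still between calls to the robot, and variables do not carry over. Pictures are saved under pics/ and viewed, at most 12 in all, crops included, and the job is handed in when it is done.

Besides the shell and the picture viewer there is one more tool, called after "Request:" as name(argument=value, ...) on one line, values as JSON. jog_arm: Moves the arm, as the interface text tells. Scaled input: -1 to 1 covers 0.025 m each way for a shift and 8 degrees each way for a turn. Its arguments: {"type":"object","properties":{"plan":{"type":"string"}},"required":["plan"]}

```bash
ls; mkdir -p pics; python3 - <<'E'
from station import r
import cv2,numpy as np
np.set_printoptions(precision=4,suppress=True)
for n in("side","top"):
    p,d=r.capture(n); cv2.imwrite(f"pics/{n}0.png",p[:,:,::-1]); np.savez(f"{n}0.npz",p=p,d=d)
    c=r.get_calibration(n); print(n,c["mtx"],c["distortion"],c["extrinsics"])
    print((d>0).mean())
s=r.sense(); print(s)
E
```

```text
pics
side [[366.496    0.     256.1627]
 [  0.     366.496  191.9538]
 [  0.       0.       1.    ]] [-0.1193  0.      0.      0.      0.    ] [[-0.9022  0.2854 -0.3234  0.1869]
 [-0.4312 -0.5765  0.694   0.7797]
 [ 0.0117  0.7656  0.6432  0.8089]
 [ 0.      0.      0.      1.    ]]
0.9957987467447916
top [[399.044    0.     259.3792]
 [  0.     399.044  190.008 ]
 [  0.       0.       1.    ]] [0.0201 0.     0.     0.     0.    ] [[ 0.0286  0.979  -0.2018  0.2916]
 [-0.9996  0.0279 -0.0065  0.0206]
 [-0.0008  0.2019  0.9794  1.2873]
 [ 0.      0.      0.      1.    ]]
0.9960530598958334
{'time_s': 0.1, 'joints': array([-58.9219,  22.0856,   0.3873,  -0.0229, -68.4139, -14.8151]), 'joint_velocities': array([-0.0378, -0.1725,  0.1022,  0.1533,  0.0172, -0.0619]), 'effort': array([  0.0017, -39.1691,  18.7935,   4.2319,   0.0134,  -0.0001]), 'tcp_pos': array([ 0.1749, -0.5995,  0.2216]), 'ee_rot': array([[-0.96  , -0.2799, -0.0007],
       [-0.2799,  0.96  ,  0.0019],
       [ 0.0001,  0.002 , -1.    ]]), 'wrist_force': array([ 0.0958,  0.3333, -0.1317]), 'moment': array([ 0.0071, -0.032 ,  0.0055]), 'gripper_force': 0.0, 'gripper_width': 1.0012668649004595}
```

View pics/top0.png

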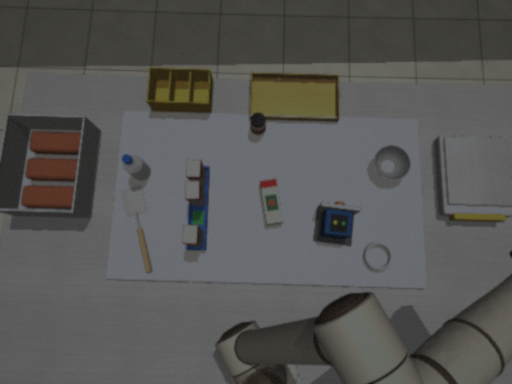

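View pics/side0.png

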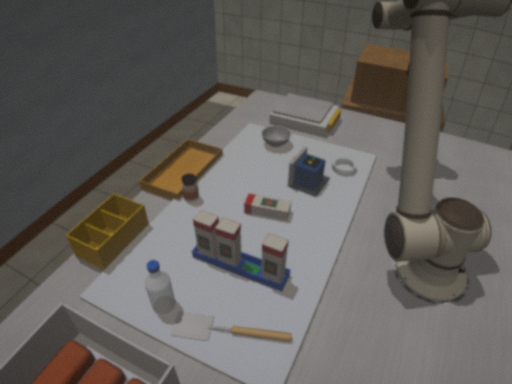

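The top view shows the carton lying at about px (271,203) with its red end up-image (+x). The station is at (338,220) with its stop on the far side. The tray runs from (190,165) to (200,245), with the green gap at (197,217). The side view agrees, with neighbours at (206,235), (228,240) and (274,258) and the carton at (268,206).

```bash
cat > h.py <<'E'
import cv2,numpy as np
from station import r
np.set_printoptions(precision=4,suppress=True)
F=np.diag([1.,-1,-1])
def grab(n):
    c=r.get_calibration(n); p,d=r.capture(n); return p,d,c
def rays(uv,c):
    uv=np.asarray(uv,float).reshape(-1,1,2)
    q=cv2.undistortPoints(uv,np.array(c["mtx"]),np.array(c["distortion"]))[:,0]
    v=np.c_[q,np.ones(len(q))]@F
    E=np.array(c["extrinsics"]); return E[:3,3],v@E[:3,:3].T
def plane(uv,c,z):
    o,v=rays(uv,c); return o+v*((z-o[2])/v[:,2])[:,None]
def cloud(d,c):
    H,W=d.shape; u,v=np.meshgrid(np.arange(W),np.arange(H))
    o,w=rays(np.c_[u.ravel(),v.ravel()],c); return (o+w*d.ravel()[:,None]).reshape(H,W,3)
def two(uv1,c1,uv2,c2):
    o1,v1=rays(uv1,c1);o2,v2=rays(uv2,c2);v1=v1[0];v2=v2[0]
    t=np.linalg.lstsq(np.c_[v1,-v2],o2-o1,rcond=None)[0]
    a,b=o1+t[0]*v1,o2+t[1]*v2; return (a+b)/2,np.linalg.norm(a-b)
def masks(p):
    h,s,v=[x.astype(int) for x in cv2.split(cv2.cvtColor(p,cv2.COLOR_RGB2HSV))]
    return dict(red=((h<8)|(h>172))&(s>140)&(v>70),green=(h>45)&(h<85)&(s>110)&(v>40),
      blue=(h>100)&(h<130)&(s>120)&(v>40),orange=(h>8)&(h<20)&(s>140)&(v>100))
E
python3 - <<'E'
from h import *
for n in("top","side"):
    z=np.load(n+"0.npz");p,d=z["p"],z["d"];c=r.get_calibration(n);P=cloud(d,c)
    print(n,"board z",np.median(P[...,2][(P[...,0]>.35)&(P[...,0]<.65)&(abs(P[...,1])<.1)]))
    for k,m in masks(p).items():
        N,L,st,ce=cv2.connectedComponentsWithStats(m.astype(np.uint8))
        for i in range(1,N):
            if st[i,4]>15:
                q=P[L==i]; 
                if abs(np.median(q[:,1]))<.5 and .25<np.median(q[:,0])<.75: print(k,st[i],ce[i],"med",np.median(q,0),"min",np.percentile(q,3,0),"max",np.percentile(q,97,0))
    # raised objects
    m=((P[...,2]>.035)&(P[...,0]>.3)&(P[...,0]<.75)&(abs(P[...,1])<.45)).astype(np.uint8)
    N,L,st,ce=cv2.connectedComponentsWithStats(m)
    for i in range(1,N):
        if st[i,4]>60:
            q=P[L==i]; top=q[q[:,2]>np.percentile(q[:,2],95)-.012]
            print("obj",ce[i],"zmax",np.percentile(q[:,2],95),"rect",[np.round(x,4) for x in cv2.minAreaRect(top[:,:2].astype(np.float32))],len(top))
E
```

```text
top board z 0.0116059210851579
red [261 180  15   7  76] [267.8026 183.1711] med [0.5692 0.0037 0.0513] min [ 0.5588 -0.0191  0.0476] max [0.5794 0.0243 0.0583]
green [193 211  11  14 138] [197.8261 217.087 ] med [0.4598 0.2237 0.0161] min [0.4401 0.2081 0.0116] max [0.479  0.2395 0.0204]
blue [123 155   8   8  54] [126.6111 158.6111] med [0.6023 0.4152 0.1722] min [0.5931 0.4054 0.1684] max [0.6138 0.425  0.1754]
blue [187 167  22  83 357] [200.6975 213.7815] med [0.4722 0.2044 0.0187] min [0.3601 0.1938 0.0112] max [0.6119 0.2483 0.0415]
blue [324 209  29  28 414] [337.4034 221.9686] med [ 0.4467 -0.205   0.0986] min [ 0.4074 -0.2477  0.0933] max [ 0.4824 -0.1702  0.1029]
obj [257.5443 128.1013] zmax 0.09694173390944036 rect [array([0.7473, 0.0405]), array([0.0043, 0.0221]), np.float64(1.2897)] 19
obj [394.5343 159.8629] zmax 0.06318324595686059 rect [array([ 0.6487, -0.3888]), array([0.1167, 0.1162]), np.float64(5.4773)] 252
obj [135.4205 165.6527] zmax 0.1727062041004004 rect [array([0.605 , 0.4157]), array([0.026 , 0.0275]), np.float64(73.818)] 83
obj [195.3721 182.0959] zmax 0.
[... 1375 characters left out ...]
]), array([0.1182, 0.1171]), np.float64(66.6718)] 187
obj [306.0551 168.1847] zmax 0.10991032730387365 rect [array([ 0.4542, -0.2079]), array([0.1195, 0.0904]), np.float64(83.327)] 327
obj [195.0488 187.9878] zmax 0.0933530881661193 rect [array([0.7478, 0.0392]), array([0.0188, 0.0033]), np.float64(88.4453)] 14
obj [267.484 203.793] zmax 0.054871962235337274 rect [array([ 0.5144, -0.009 ]), array([0.14 , 0.057]), np.float64(10.0129)] 602
obj [238.0664 245.2789] zmax 0.15690745788835245 rect [array([0.4916, 0.2226]), array([0.2476, 0.0445]), np.float64(1.0963)] 977
obj [158.3934 286.3612] zmax 0.17161708610757623 rect [array([0.6062, 0.4177]), array([0.0271, 0.0272]), np.float64(36.4482)] 140
```

Request:
jog_arm(plan="-0.89 0.91 -0.2 0 0 0 -1;-0.89 0.91 -0.2 0 0 0 -1;-0.89 0.91 -0.2 0 0 0 -1;-0.89 0.91 -0.2 0 0 0 -1;-0.89 0.91 -0.2 0 0 0 -1;-0.89 0.91 -0.2 0 0 0 -1;-0.89 0.91 -0.2 0 0 0 -1;-0.89 0.91 -0.2 0 0 0 -1;-0.89 0.91 -0.2 0 0 0 -1;-0.89 0.91 -0.2 0 0 0 -1")

```text
time_s: 1.1
tcp_pos: [0.3251, -0.3179, 0.2724]
ee_rot: [[-0.96, -0.28, -0.0], [-0.28, 0.96, 0.0], [0.0, 0.001, -1.0]]
wrist_force: [0.3, -0.7, -0.3]
gripper_width: 0.999
gripper_force: 0.0
```

Request:
jog_arm(plan="-0.89 0.91 -0.2 0 0 0 -1;-0.89 0.91 -0.2 0 0 0 -1;-0.89 0.91 -0.2 0 0 0 -1;-0.89 0.91 -0.2 0 0 0 -1;-0.89 0.91 -0.2 0 0 0 -1;-0.89 0.91 -0.2 0 0 0 -1;-0.89 0.91 -0.2 0 0 0 -1;-0.89 0.91 -0.2 0 0 0 -1;-0.89 0.91 -0.2 0 0 0 -1;-0.89 0.91 -0.2 0 0 0 -1")

```text
time_s: 2.1
tcp_pos: [0.4749, -0.0373, 0.3225]
ee_rot: [[-0.96, -0.28, -0.001], [-0.28, 0.96, 0.0], [0.001, 0.0, -1.0]]
wrist_force: [0.2, 0.7, 0.8]
gripper_width: 0.998
gripper_force: 0.0
```

```bash
cat >> h.py <<'E'
from scipy.spatial.transform import Rotation as Ro
def go(p,R,n,grip):
    """numbers per row for n rows from the sensed pose to p,R (slerp, straight line)"""
    s=r.sense(); R0=s["ee_rot"]; w=Ro.from_matrix(R0.T@R).as_rotvec(degrees=True)
    d=(np.asarray(p)-s["tcp_pos"])/n
    print("dpos",d*n,"turn",w)
    for i in range(n):
        Ri=R0@Ro.from_rotvec(w*i/n,degrees=True).as_matrix()
        print(*np.round(np.r_[Ri.T@d/.025,w/n/8],2),grip,end=";\n")
E
python3 - <<'E'
from h import *
s=r.sense();print(s["time_s"],s["tcp_pos"],s["ee_rot"],s["joints"])
p,d,c=grab("wrist"); np.savez("w0.npz",p=p,d=d); cv2.imwrite("pics/w0.png",p[:,:,::-1])
print(c)
P=cloud(d,c); print("board",np.median(P[...,2]))
for nm,lo in(("hi",.035),("top",.14)):
    m=((P[...,2]>lo)&(P[...,2]<.2)).astype(np.uint8)
    N,L,st,ce=cv2.connectedComponentsWithStats(m)
    for i in range(1,N):
        if st[i,4]>300:
            q=P[L==i]; zt=np.percentile(q[:,2],95); top=q[abs(q[:,2]-zt)<.01]
            print(nm,st[i],zt,cv2.minAreaRect(top[:,:2].astype(np.float32)))
E
```

```text
2.1 [ 0.4749 -0.0373  0.3225] [[-0.9599 -0.2802 -0.0007]
 [-0.2802  0.9599  0.    ]
 [ 0.0006  0.0002 -1.    ]] [ 15.1019   3.8698  -9.1832  -0.0128 -76.9825 -88.8254]
{'mtx': array([[304.1189,   0.    , 255.7397],
       [  0.    , 304.1189, 192.934 ],
       [  0.    ,   0.    ,   1.    ]]), 'distortion': array([-0.04,  0.  ,  0.  ,  0.  ,  0.  ]), 'extrinsics': array([[-0.281 , -0.92  , -0.2733,  0.4014],
       [ 0.9597, -0.2692, -0.0806, -0.059 ],
       [ 0.0005, -0.2849,  0.9585,  0.4846],
       [ 0.    ,  0.    ,  0.    ,  1.    ]])}
board 0.013092952099505839
hi [ 26   0  66  46 684] 0.03726509067611142 ((0.37322184443473816, -0.34405237436294556), (0.056736718863248825, 0.08911328762769699), 14.35973834991455)
hi [  65   64  115  101 6841] 0.11195815137665815 ((0.45844852924346924, -0.21232160925865173), (0.12039217352867126, 0.08617949485778809), 84.3763198852539)
hi [ 373  125  139  139 6004] 0.15655984907184095 ((0.39570245146751404, 0.2206871211528778), (0.04308048263192177, 0.05271146073937416), 89.9437026977539)
hi [ 244  140   45   94 3216] 0.053354607158132186 ((0.5149472951889038, -0.010227259248495102), (0.1400231570005417, 0.05260131135582924), 10.507010459899902)
hi [  0 168  44  69 890] 0.062364865891000175 ((0.6465257406234741, -0.3621864914894104), (0.11302229017019272, 0.06315486133098602), 0.4885956346988678)
top [ 459  144   53   54 1876] 0.15707954588730377 ((0.39570245146751404, 0.2206871211528778), (0.04308048263192177, 0.05271146073937416), 89.9437026977539)
```

View pics/w0.png

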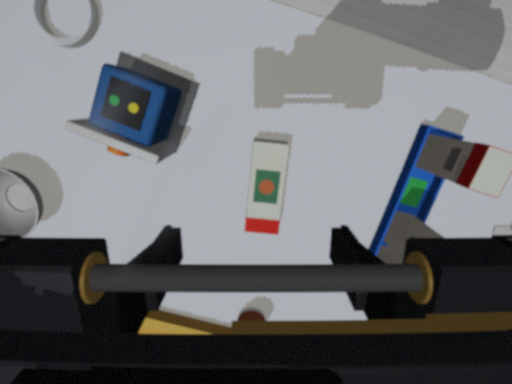

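The wrist view shows the carton at (267,186) with its red end down-image. The stop edge runs from (68,125) to (160,160) with the orange stamp at (118,152), and the green gap is at (413,193). Next I'll cross-check heights from two views and fit the stop line.

```bash
python3 - <<'E'
from h import *
w=np.load("w0.npz");t=np.load("top0.npz");s=np.load("side0.npz")
C={n:r.get_calibration(n) for n in("wrist","top","side")}
def blob(p,k,lo,hi,box):
    m=masks(p)[k].astype(np.uint8); x0,y0,x1,y1=box; q=np.zeros_like(m); q[y0:y1,x0:x1]=m[y0:y1,x0:x1]
    q=cv2.morphologyEx(q,cv2.MORPH_CLOSE,np.ones((5,5)));(cs,_)=cv2.findContours(q,0,2);c=max(cs,key=cv2.contourArea)
    return np.array(cv2.minAreaRect(c)[0]),cv2.minAreaRect(c)
for k,bw,bt,bs in(("red",(235,210,290,240),(255,175,285,192),(240,190,262,215)),("green",(240,160,290,215),(260,192,285,215),(258,190,290,215)),("green",(390,160,440,220),(185,205,212,230),(240,258,265,278))):
    try:
        a=blob(w["p"],k,0,0,bw);b=blob(t["p"],k,0,0,bt);print(k,a[1],b[1],"wrist-top",two(a[0],C["wrist"],b[0],C["top"]))
        c=blob(s["p"],k,0,0,bs); print("  top-side",two(b[0],C["top"],c[0],C["side"]))
    except Exception as e: print(k,e)
P=cloud(w["d"],C["wrist"])
n=np.array([np.cos(np.radians(-5.8)),np.sin(np.radians(-5.8))]);y=np.array([-n[1],n[0]])
q=P[60:170,60:185].reshape(-1,3);q=q[(q[:,2]>.104)&(q[:,2]<.12)]
a=q[:,:2]@n;b=q[:,:2]@y
# front edge per bin
bs=np.linspace(b.min(),b.max(),13);print("y range",b.min(),b.max(),len(q))
f=[(.5*(l+h),np.max(a[(b>=l)&(b<h)])) for l,h in zip(bs,bs[1:]) if ((b>=l)&(b<h)).sum()>3];f=np.array(f)[1:-1]
k=np.polyfit(f[:,0],f[:,1],1);bc=(b.min()+b.max())/2;ac=np.polyval(k,bc);print(k,"front centre",ac*n+bc*y,"angle",-5.8+0-np.degrees(k[0]))
# tray: blue wall tops
m=masks(w["p"])["blue"]&(P[...,1]>.15);z=P[m];z=z[(z[:,2]>.033)&(z[:,2]<.042)];print("walls",len(z),cv2.minAreaRect(z[:,:2].astype(np.float32)))
E
```

```text
red ((261.77459716796875, 225.47952270507812), (31.868581771850586, 12.041254043579102), 5.19442892074585) ((267.8799743652344, 183.16000366210938), (5.091169834136963, 14.424979209899902), 81.8698959350586) wrist-top (array([0.5644, 0.0017, 0.0775]), np.float64(0.0032096252380722076))
  top-side (array([0.5712, 0.0029, 0.049 ]), np.float64(0.0029359181346843882))
green max() iterable argument is empty
green ((413.4569091796875, 191.76724243164062), (17.201147079467773, 28.887418746948242), 23.198589324951172) ((198.0, 217.5), (13.0, 10.0), 90.0) wrist-top (array([0.4595, 0.2214, 0.028 ]), np.float64(0.006149923909478526))
  top-side (array([0.4576, 0.2222, 0.0235]), np.float64(0.0012347355630417348))
y range -0.2217070431342122 -0.10134544591022449 1385
[0.0023 0.5241] front centre [ 0.5047 -0.2136] angle -5.931581772835318
walls 836 ((0.46920889616012573, 0.22353635728359222), (0.21552443504333496, 0.058185797184705734), 1.0474106073379517)
```

```bash
cat >> h.py <<'E'
def pose(yaw,th):
    a=np.radians(yaw);e=np.array([np.cos(a),np.sin(a),0]);y=np.array([-e[1],e[0],0])
    return np.c_[-e,y,[0,0,-1]]@Ro.from_euler("y",th,degrees=True).as_matrix(),e
E
python3 - <<'E'
from h import *
R,e=pose(10.4,45); g=np.array([.5138,-.0098,.036])+.035*e; print("tcp grasp",g+.019*R[:,2])
go(g+.019*R[:,2]-.09*R[:,2],R,10,-1)
E
```

```text
tcp grasp [ 0.535  -0.0059  0.0226]
dpos [ 0.12    0.0402 -0.2366] turn [-2.3338 45.0878  5.7098]
-0.5 0.02 0.95 -0.03 0.56 0.07 -1;
-0.58 0.02 0.91 -0.03 0.56 0.07 -1;
-0.65 0.02 0.86 -0.03 0.56 0.07 -1;
-0.71 0.03 0.8 -0.03 0.56 0.07 -1;
-0.77 0.03 0.75 -0.03 0.56 0.07 -1;
-0.83 0.04 0.68 -0.03 0.56 0.07 -1;
-0.88 0.04 0.62 -0.03 0.56 0.07 -1;
-0.92 0.05 0.55 -0.03 0.56 0.07 -1;
-0.96 0.05 0.47 -0.03 0.56 0.07 -1;
-1.0 0.06 0.39 -0.03 0.56 0.07 -1;
```

Request:
jog_arm(plan="-0.5 0.02 0.95 -0.03 0.56 0.07 -1;-0.58 0.02 0.91 -0.03 0.56 0.07 -1;-0.65 0.02 0.86 -0.03 0.56 0.07 -1;-0.71 0.03 0.8 -0.03 0.56 0.07 -1;-0.77 0.03 0.75 -0.03 0.56 0.07 -1;-0.83 0.04 0.68 -0.03 0.56 0.07 -1;-0.88 0.04 0.62 -0.03 0.56 0.07 -1;-0.92 0.05 0.55 -0.03 0.56 0.07 -1;-0.96 0.05 0.47 -0.03 0.56 0.07 -1;-1 0.06 0.39 -0.03 0.56 0.07 -1")

```text
time_s: 3.15
tcp_pos: [0.5952, 0.0016, 0.0842]
ee_rot: [[-0.695, -0.179, -0.697], [-0.127, 0.984, -0.126], [0.708, 0.001, -0.706]]
wrist_force: [-0.1, -0.3, 0.5]
gripper_width: 1.003
gripper_force: 0.0
```

```bash
python3 - <<'E'
from h import *
print(r.sense()["joints"])
p,d,c=grab("wrist");P=cloud(d,c)
m=(P[...,2]>.042)&(P[...,2]<.06)&(abs(P[...,1])<.08)&(P[...,0]>.4)&(P[...,0]<.62)
q=P[m];print(len(q),np.median(q[:,2]),cv2.minAreaRect(q[:,:2].astype(np.float32)))
R,e=pose(10.4,45); g=np.array([.5138,-.0098,.036])+.035*e
go(g+.019*R[:,2],R,6,-1)
E
```

```text
[  14.2094   50.2726   19.7821   -2.9107 -104.4842  -93.4384]
9766 0.05210974100001037 ((0.5163094997406006, -0.009884078055620193), (0.13973446190357208, 0.05300172418355942), 10.447360038757324)
dpos [-0.0596 -0.0078 -0.0503] turn [ 0.137  -1.0065 -0.0572]
0.04 0.02 0.52 0.0 -0.02 -0.0 -1;
0.04 0.02 0.52 0.0 -0.02 -0.0 -1;
0.04 0.02 0.52 0.0 -0.02 -0.0 -1;
0.04 0.02 0.52 0.0 -0.02 -0.0 -1;
0.04 0.02 0.52 0.0 -0.02 -0.0 -1;
0.04 0.02 0.52 0.0 -0.02 -0.0 -1;
```

Request:
jog_arm(plan="0 0.01 0.52 0 0 0 -1;0 0.01 0.52 0 0 0 -1;0 0.01 0.52 0 0 0 -1;0.03 0.01 0.52 0 0 0 -1;0.03 0.01 0.52 0 0 0 -1;0.03 0.01 0.52 0 0 0 -1;0 0 0 0 0 0 1;0 0 0 0 0 0 1;0 0 0 0 0 0 1;0 0 0 0 0 0 1")

```text
time_s: 4.2
tcp_pos: [0.5396, -0.007, 0.0322]
ee_rot: [[-0.698, -0.179, -0.693], [-0.128, 0.984, -0.125], [0.704, 0.001, -0.71]]
wrist_force: [0.1, -0.4, 0.4]
gripper_width: 0.722
gripper_force: 0.0
```

```bash
python3 - <<'E'
from h import *
s=r.sense();print(s["tcp_pos"],s["ee_rot"],s["gripper_width"],s["gripper_force"])
R0=s["ee_rot"]
E
```

```text
[ 0.5396 -0.007   0.0322] [[-0.6983 -0.1793 -0.693 ]
 [-0.1283  0.9838 -0.1253]
 [ 0.7042  0.0014 -0.71  ]] 0.7222879772425775 0.0
```

Request:
jog_arm(plan="0 0 0.26 0 0 0 -1;0 0 0.22 0 0 0 -1;0 0 0 0 0 0 1;0 0 0 0 0 0 1;0 0 0 0 0 0 1;0 0 0 0 0 0 1;0 0 0 0 0 0 1;0 0 0 0 0 0 1;0 0 0 0 0 0 1;0 0 0 0 0 0 1")

```text
time_s: 5.2
tcp_pos: [0.5308, -0.0084, 0.0235]
ee_rot: [[-0.698, -0.179, -0.694], [-0.128, 0.984, -0.125], [0.705, 0.002, -0.709]]
wrist_force: [0.3, 1.8, 0.0]
gripper_width: 0.595
gripper_force: 30.0
```

```bash
cat >> h.py <<'E'
def seg(p0,R0,p,R,n,grip):
    w=Ro.from_matrix(R0.T@R).as_rotvec(degrees=True); d=(np.asarray(p)-p0)/n
    a=[]
    for i in range(n):
        Ri=R0@Ro.from_rotvec(w*i/n,degrees=True).as_matrix()
        a.append(" ".join("%g"%x for x in np.round(np.r_[Ri.T@d/.025,w/n/8],2)+0)+" %g"%grip)
    print(";".join(a),"| max",np.abs(d).max(),w); return np.asarray(p),R
s0=np.array([.504,-.2135,0]); SY=-5.9
E
python3 - <<'E'
from h import *
s=r.sense();p,R=s["tcp_pos"],s["ee_rot"];print(p)
g=p-.019*R[:,2]
R1,_=pose(4,5);p1=g+[0,-.04,.15]+.019*R1[:,2]
R2,e=pose(SY,-45);g2=s0+e*.067+[0,0,.012+.098+.02];p2=g2+.019*R2[:,2];print(p2)
p,R=seg(p,R,p1,R1,10,1);seg(p,R,p2,R2,10,1)
E
```

```text
[ 0.5308 -0.0084  0.0235]
[ 0.584  -0.2218  0.1166]
0.39 -0.16 -0.42 -0.03 -0.5 0.07 1;0.36 -0.16 -0.45 -0.03 -0.5 0.07 1;0.33 -0.16 -0.48 -0.03 -0.5 0.07 1;0.29 -0.16 -0.5 -0.03 -0.5 0.07 1;0.26 -0.16 -0.52 -0.03 -0.5 0.07 1;0.22 -0.16 -0.53 -0.03 -0.5 0.07 1;0.18 -0.16 -0.55 -0.03 -0.5 0.07 1;0.14 -0.16 -0.56 -0.03 -0.5 0.07 1;0.1 -0.16 -0.57 -0.03 -0.5 0.07 1;0.06 -0.16 -0.58 -0.03 -0.5 0.07 1 | max 0.014454996489362099 [ -2.6366 -39.7816   5.8951]
-0.13 -0.71 0.19 0.04 -0.62 0.12 1;-0.13 -0.71 0.21 0.04 -0.62 0.12 1;-0.12 -0.71 0.23 0.04 -0.62 0.12 1;-0.11 -0.7 0.24 0.04 -0.62 0.12 1;-0.1 -0.7 0.25 0.04 -0.62 0.12 1;-0.09 -0.7 0.27 0.04 -0.62 0.12 1;-0.08 -0.69 0.28 0.04 -0.62 0.12 1;-0.07 -0.69 0.29 0.04 -0.62 0.12 1;-0.05 -0.69 0.3 0.04 -0.62 0.12 1;-0.04 -0.68 0.31 0.04 -0.62 0.12 1 | max 0.017562546528391964 [  3.4956 -49.8723   9.6042]
```

```bash
python3 - <<'E'
from h import *
s=r.sense();p,R=s["tcp_pos"],s["ee_rot"]
g=p-.019*R[:,2]
R1,_=pose(10.4,-18);p1=g+[.04,0,.14]+.019*R1[:,2]
R2,e=pose(SY,-45);g2=s0+e*.087+[0,0,.012+.098+.02];p2=g2+.019*R2[:,2];print(p1,p2)
p,R=seg(p,R,p1,R1,10,1);seg(p,R,p2,R2,10,1)
E
```

```text
[ 0.5897 -0.005   0.1589] [ 0.6039 -0.2238  0.1166]
0.22 -0.03 -0.55 0 -0.79 0 1;0.15 -0.03 -0.57 0 -0.79 0 1;0.09 -0.03 -0.58 0 -0.79 0 1;0.03 -0.03 -0.59 0 -0.79 0 1;-0.04 -0.03 -0.59 0 -0.79 0 1;-0.1 -0.03 -0.58 0 -0.79 0 1;-0.17 -0.03 -0.57 0 -0.79 0 1;-0.23 -0.03 -0.55 0 -0.79 0 1;-0.28 -0.03 -0.52 0 -0.79 0 1;-0.34 -0.03 -0.48 0 -0.79 0 1 | max 0.013540759034775623 [  0.1094 -62.8177  -0.0516]
0.15 -0.87 0.13 0.11 -0.34 0.18 1;0.13 -0.87 0.14 0.11 -0.34 0.18 1;0.12 -0.87 0.14 0.11 -0.34 0.18 1;0.11 -0.87 0.15 0.11 -0.34 0.18 1;0.09 -0.87 0.16 0.11 -0.34 0.18 1;0.08 -0.87 0.17 0.11 -0.34 0.18 1;0.06 -0.87 0.18 0.11 -0.34 0.18 1;0.05 -0.87 0.19 0.11 -0.34 0.18 1;0.04 -0.87 0.2 0.11 -0.34 0.18 1;0.03 -0.87 0.21 0.11 -0.34 0.18 1 | max 0.021885671607815328 [  8.5956 -26.8163  14.0268]
```

Request:
jog_arm(plan="0.22 -0.03 -0.55 0 -0.79 0 1;0.15 -0.03 -0.57 0 -0.79 0 1;0.09 -0.03 -0.58 0 -0.79 0 1;0.03 -0.03 -0.59 0 -0.79 0 1;-0.04 -0.03 -0.59 0 -0.79 0 1;-0.1 -0.03 -0.58 0 -0.79 0 1;-0.17 -0.03 -0.57 0 -0.79 0 1;-0.23 -0.03 -0.55 0 -0.79 0 1;-0.28 -0.03 -0.52 0 -0.79 0 1;-0.34 -0.03 -0.48 0 -0.79 0 1")

```text
time_s: 6.2
tcp_pos: [0.5887, -0.006, 0.1596]
ee_rot: [[-0.933, -0.179, 0.313], [-0.169, 0.984, 0.058], [-0.318, 0.002, -0.948]]
wrist_force: [0.0, -0.2, -1.6]
gripper_width: 0.595
gripper_force: 30.0
```

Request:
jog_arm(plan="0.15 -0.87 0.13 0.11 -0.34 0.18 1;0.13 -0.87 0.14 0.11 -0.34 0.18 1;0.12 -0.87 0.14 0.11 -0.34 0.18 1;0.11 -0.87 0.15 0.11 -0.34 0.18 1;0.09 -0.87 0.16 0.11 -0.34 0.18 1;0.08 -0.87 0.17 0.11 -0.34 0.18 1;0.06 -0.87 0.18 0.11 -0.34 0.18 1;0.05 -0.87 0.19 0.11 -0.34 0.18 1;0.04 -0.87 0.2 0.11 -0.34 0.18 1;0.03 -0.87 0.21 0.11 -0.34 0.18 1")

```text
time_s: 7.2
tcp_pos: [0.6049, -0.2311, 0.1229]
ee_rot: [[-0.718, 0.084, 0.691], [0.084, 0.996, -0.035], [-0.691, 0.033, -0.722]]
wrist_force: [-1.2, -0.5, -3.3]
gripper_width: 0.593
gripper_force: 30.0
```

```bash
python3 - <<'E'
from h import *
ims=[]
for n in("side","top"):
    p,d,c=grab(n);np.savez(n+"1.npz",p=p,d=d)
    ims.append(cv2.resize(p[110:230,230:390] if n=="side" else p[150:270,260:420],None,fx=2.5,fy=2.5))
cv2.imwrite("pics/b1.png",np.hstack(ims)[:,:,::-1])
s=r.sense();print(s["time_s"],s["tcp_pos"],s["ee_rot"],s["wrist_force"],s["moment"],s["gripper_width"],s["joints"])
E
```

```text
7.3 [ 0.6045 -0.2338  0.1227] [[-0.7176  0.0908  0.6905]
 [ 0.0894  0.9953 -0.038 ]
 [-0.6907  0.0345 -0.7223]] [ 0.2066 -0.9132 -2.4529] [ 0.0133  1.9457 -0.047 ] 0.5967285593641782 [-15.0909  18.4603 -20.2084 -45.3733 -11.5995 -39.3889]
```

View pics/b1.png

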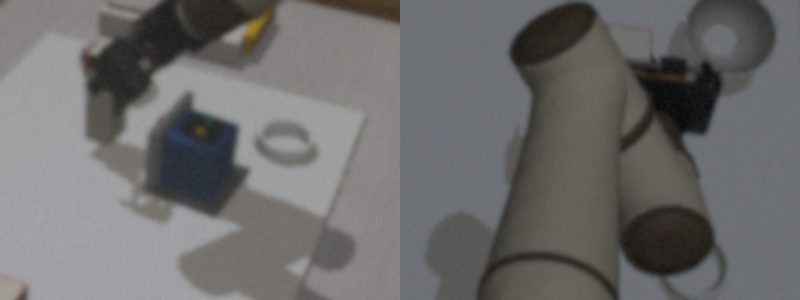

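The side crop shows the carton held roughly upright just in front of the stop, but joint 5 is near its limit, so a 45° tool won't work here. I'll stand the carton further out, loosen the grip, turn the tool vertical around it and grip again.

```bash
python3 - <<'E'
from h import *
s=r.sense();p,R=s["tcp_pos"],s["ee_rot"]
R2,e=pose(-12,-45);seg(p,R,np.array([.70,-.15,.12]),R2,10,1)
E
```

```text
-0.24 0.37 0.26 0.08 -0.02 0.04 1;-0.23 0.37 0.26 0.08 -0.02 0.04 1;-0.23 0.38 0.25 0.08 -0.02 0.04 1;-0.23 0.38 0.25 0.08 -0.02 0.04 1;-0.23 0.38 0.25 0.08 -0.02 0.04 1;-0.22 0.39 0.24 0.08 -0.02 0.04 1;-0.22 0.39 0.24 0.08 -0.02 0.04 1;-0.22 0.4 0.23 0.08 -0.02 0.04 1;-0.21 0.4 0.23 0.08 -0.02 0.04 1;-0.21 0.4 0.23 0.08 -0.02 0.04 1 | max 0.009554725349077564 [ 6.1554 -1.3989  3.4722]
```

Request:
jog_arm(plan="-0.24 0.37 0.26 0.08 -0.02 0.04 1;-0.23 0.37 0.26 0.08 -0.02 0.04 1;-0.23 0.38 0.25 0.08 -0.02 0.04 1;-0.23 0.38 0.25 0.08 -0.02 0.04 1;-0.23 0.38 0.25 0.08 -0.02 0.04 1;-0.22 0.39 0.24 0.08 -0.02 0.04 1;-0.22 0.39 0.24 0.08 -0.02 0.04 1;-0.22 0.4 0.23 0.08 -0.02 0.04 1;-0.21 0.4 0.23 0.08 -0.02 0.04 1;-0.21 0.4 0.23 0.08 -0.02 0.04 1")

```text
time_s: 8.3
tcp_pos: [0.6819, -0.1902, 0.1112]
ee_rot: [[-0.667, 0.103, 0.738], [0.137, 0.99, -0.015], [-0.733, 0.091, -0.674]]
wrist_force: [0.3, 0.4, -1.6]
gripper_width: 0.599
gripper_force: 30.0
```

```bash
python3 - <<'E'
from h import *
for n in("side","top"):
    p,d,c=grab(n);np.savez(n+"2.npz",p=p,d=d)
    P=cloud(d,c);m=masks(p)["red"]&(P[...,0]>.6)&(P[...,0]<.8)&(abs(P[...,1]+.15)<.1);q=P[m];
    if len(q): print(n,len(q),np.median(q,0),np.percentile(q,5,0),np.percentile(q,95,0))
    b=(P[...,0]>.6)&(P[...,0]<.82)&(abs(P[...,1]+.14)<.09)&(P[...,2]>.02)&(P[...,2]<.2);q=P[b];print("all",len(q),np.percentile(q,[2,98],0))
    if n=="side": v,u=np.nonzero(b);x,y=int(u.mean()),int(v.mean());cv2.imwrite("pics/b2.png",cv2.resize(p[max(y-60,0):y+60,x-70:x+70],None,fx=4,fy=4)[:,:,::-1])
s=r.sense();print(s["time_s"],s["tcp_pos"],s["ee_rot"],s["wrist_force"],s["joints"])
E
```

```text
all 830 [[ 0.6026 -0.2232  0.0225]
 [ 0.8037 -0.0701  0.1974]]
all 384 [[ 0.619  -0.2277  0.0215]
 [ 0.8069 -0.059   0.1983]]
8.4 [ 0.682  -0.1902  0.111 ] [[-0.6668  0.1031  0.738 ]
 [ 0.1369  0.9905 -0.0146]
 [-0.7325  0.0913 -0.6746]] [ 0.2187 -0.3431 -2.2596] [-11.2791  23.7771 -13.7135 -54.4243  -9.1993 -36.1488]
```

View pics/b2.png

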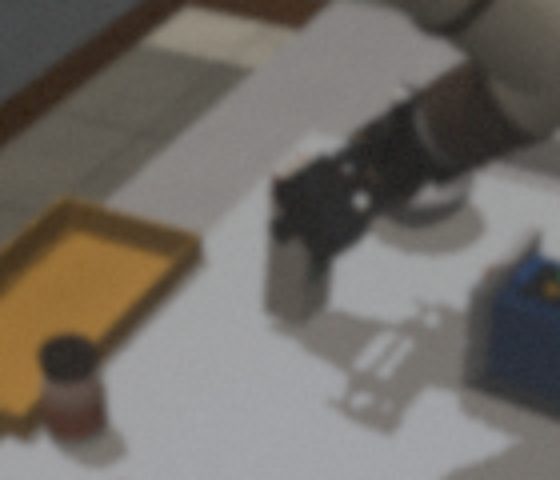

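```bash
python3 - <<'E'
from h import *
s=r.sense();p,R=s["tcp_pos"],s["ee_rot"]
R2,e=pose(-12.5,-37);seg(p,R,np.array([.71,-.16,.115]),R2,10,1)
E
```

```text
-0.07 0.13 0.07 0.1 0.13 0.02 1;-0.07 0.13 0.07 0.1 0.13 0.02 1;-0.07 0.13 0.06 0.1 0.13 0.02 1;-0.07 0.14 0.06 0.1 0.13 0.02 1;-0.07 0.14 0.06 0.1 0.13 0.02 1;-0.07 0.14 0.05 0.1 0.13 0.02 1;-0.07 0.14 0.05 0.1 0.13 0.02 1;-0.07 0.14 0.05 0.1 0.13 0.02 1;-0.08 0.14 0.04 0.1 0.13 0.02 1;-0.08 0.14 0.04 0.1 0.13 0.02 1 | max 0.003018118523873262 [ 8.2901 10.0384  1.3464]
```

Request:
jog_arm(plan="-0.07 0.13 0.07 0.1 0.13 0.02 1;-0.07 0.13 0.07 0.1 0.13 0.02 1;-0.07 0.13 0.06 0.1 0.13 0.02 1;-0.07 0.14 0.06 0.1 0.13 0.02 1;-0.07 0.14 0.06 0.1 0.13 0.02 1;-0.07 0.14 0.05 0.1 0.13 0.02 1;-0.07 0.14 0.05 0.1 0.13 0.02 1;-0.07 0.14 0.05 0.1 0.13 0.02 1;-0.08 0.14 0.04 0.1 0.13 0.02 1;-0.08 0.14 0.04 0.1 0.13 0.02 1")

```text
time_s: 9.4
tcp_pos: [0.7027, -0.1954, 0.1174]
ee_rot: [[-0.79, 0.144, 0.596], [0.167, 0.986, -0.017], [-0.59, 0.086, -0.803]]
wrist_force: [0.4, 0.2, -1.8]
gripper_width: 0.591
gripper_force: 30.0
```

```bash
python3 - <<'E'
from h import *
s=r.sense();p,R=s["tcp_pos"],s["ee_rot"];print(p,R,s["joints"],(p-.019*R[:,2]))
R2,e=pose(-12.5,-37);seg(p,R,np.array([.72,-.16,.115]),R2,5,1)
E
```

```text
[ 0.7027 -0.1954  0.1174] [[-0.79    0.1438  0.596 ]
 [ 0.1666  0.9859 -0.0169]
 [-0.59    0.0859 -0.8028]] [ -3.4397  25.31   -18.9464  -6.7543  -9.2224 -90.1642] [ 0.6913 -0.1951  0.1327]
-0.05 0.3 0.09 0.16 -0.02 0.01 1;-0.05 0.3 0.09 0.16 -0.02 0.01 1;-0.05 0.3 0.08 0.16 -0.02 0.01 1;-0.05 0.3 0.07 0.16 -0.02 0.01 1;-0.05 0.31 0.07 0.16 -0.02 0.01 1 | max 0.007084803760983832 [ 6.4603 -0.8696  0.428 ]
```

```bash
python3 - <<'E'
from h import *
s=r.sense();p,R=s["tcp_pos"],s["ee_rot"]
R2,e=pose(-3,-34);seg(p,R,np.array([.72,-.18,.118]),R2,10,1)
E
```

```text
-0.05 0.07 0.04 0.01 0.03 -0.09 1;-0.05 0.07 0.04 0.01 0.03 -0.09 1;-0.05 0.07 0.04 0.01 0.03 -0.09 1;-0.05 0.07 0.04 0.01 0.03 -0.09 1;-0.05 0.07 0.04 0.01 0.03 -0.09 1;-0.05 0.07 0.04 0.01 0.03 -0.09 1;-0.05 0.07 0.04 0.01 0.03 -0.09 1;-0.05 0.07 0.04 0.01 0.03 -0.09 1;-0.05 0.07 0.04 0.01 0.03 -0.09 1;-0.06 0.07 0.04 0.01 0.03 -0.09 1 | max 0.0017348280304867014 [ 0.9792  2.5353 -7.1652]
```

Request:
jog_arm(plan="-0.1 0.14 0.08 0.02 0.06 -0.18 1;-0.1 0.14 0.08 0.02 0.06 -0.18 1;-0.1 0.14 0.08 0.02 0.06 -0.18 1;-0.1 0.14 0.08 0.02 0.06 -0.18 1;-0.1 0.14 0.08 0.02 0.06 -0.18 1;0 0 0 0 0 0 1;0 0 0 0 0 0 1;0 0 0 0 0 0 1;0 0 0 0 0 0 1;0 0 0 0 0 0 1")

```text
time_s: 10.4
tcp_pos: [0.7204, -0.18, 0.1175]
ee_rot: [[-0.826, 0.05, 0.562], [0.043, 0.999, -0.026], [-0.562, 0.002, -0.827]]
wrist_force: [-0.3, -0.2, -2.1]
gripper_width: 0.599
gripper_force: 30.0
```

```bash
python3 - <<'E'
from h import *
s=r.sense();p,R=s["tcp_pos"],s["ee_rot"];print(p,R,s["joints"],(p-.019*R[:,2]))
E
```

```text
[ 0.7204 -0.18    0.1175] [[-0.8257  0.05    0.5618]
 [ 0.0426  0.9987 -0.0263]
 [-0.5624  0.0022 -0.8268]] [ -1.3148  26.3828 -19.8663   4.6323  -9.5635 -95.9218] [ 0.7097 -0.1795  0.1332]
```

```bash
python3 - <<'E'
from h import *
s=r.sense();p,R=s["tcp_pos"],s["ee_rot"]
R2,e=pose(-3,-29);g=np.array([.726,-.18,.112]);p2=g+.019*R2[:,2]
p,R=seg(p,R,p2,R2,10,1)
seg(p,R,p2-.030*e-[0,0,.003],R2,10,1)
E
```

```text
0 0 0.11 0 0.07 0 1;0 0 0.11 0 0.07 0 1;0 0 0.11 0 0.07 0 1;0 0 0.11 0 0.07 0 1;0 0 0.11 0 0.07 0 1;0 0 0.11 0 0.07 0 1;0 0 0.11 0 0.07 0 1;-0.01 0 0.11 0 0.07 0 1;-0.01 0 0.11 0 0.07 0 1;-0.01 0 0.11 0 0.07 0 1 | max 0.002212490074535513 [0.1771 5.2253 0.0479]
0.11 0 -0.05 0 0 0 1;0.11 0 -0.05 0 0 0 1;0.11 0 -0.05 0 0 0 1;0.11 0 -0.05 0 0 0 1;0.11 0 -0.05 0 0 0 1;0.11 0 -0.05 0 0 0 1;0.11 0 -0.05 0 0 0 1;0.11 0 -0.05 0 0 0 1;0.11 0 -0.05 0 0 0 1;0.11 0 -0.05 0 0 0 1 | max 0.002995888604263719 [0. 0. 0.]
```

Request:
jog_arm(plan="0 0 0.11 0 0.07 0 1;0 0 0.11 0 0.07 0 1;0 0 0.11 0 0.07 0 1;0 0 0.11 0 0.07 0 1;0 0 0.11 0 0.07 0 1;0 0 0.11 0 0.07 0 1;0 0 0.11 0 0.07 0 1;-0.01 0 0.11 0 0.07 0 1;-0.01 0 0.11 0 0.07 0 1;-0.01 0 0.11 0 0.07 0 1")

```text
time_s: 11.4
tcp_pos: [0.7377, -0.1805, 0.0979]
ee_rot: [[-0.874, 0.049, 0.483], [0.043, 0.999, -0.022], [-0.484, 0.001, -0.875]]
wrist_force: [-3.8, 0.2, 10.3]
gripper_width: 0.592
gripper_force: 30.0
```

```bash
python3 - <<'E'
from h import *
s=r.sense();p,R=s["tcp_pos"],s["ee_rot"];print(p,R[:,2],s["joints"],(p-.019*R[:,2]),s["wrist_force"],s["moment"])
E
```

```text
[ 0.7377 -0.1805  0.0979] [ 0.4832 -0.0223 -0.8752] [ -1.3487  29.9178 -13.1873   2.0332 -17.9827 -93.2302] [ 0.7286 -0.18    0.1145] [-3.795   0.2325 10.3194] [0.5609 0.9707 0.1246]
```

Request:
jog_arm(plan="0.11 0 -0.06 0 0 0 1;0.11 0 -0.06 0 0 0 1;0.11 0 -0.06 0 0 0 1;0.11 0 -0.06 0 0 0 1;0.11 0 -0.06 0 0 0 1;0.11 0 -0.06 0 0 0 1;0.11 0 -0.06 0 0 0 1;0.11 0 -0.06 0 0 0 1;0.11 0 -0.06 0 0 0 1;0.11 0 -0.06 0 0 0 1")

```text
time_s: 12.4
tcp_pos: [0.7077, -0.1789, 0.0981]
ee_rot: [[-0.872, 0.048, 0.487], [0.043, 0.999, -0.022], [-0.488, 0.001, -0.873]]
wrist_force: [3.6, -0.7, 6.9]
gripper_width: 0.596
gripper_force: 30.0
```

```bash
python3 - <<'E'
from h import *
s=r.sense();p,R=s["tcp_pos"],s["ee_rot"];print(p,R[:,2],s["joints"],(p-.019*R[:,2]),s["wrist_force"],s["moment"])
p,d,c=grab("side")
o=cv2.projectPoints(np.zeros((1,3)),np.zeros(3),np.zeros(3),np.eye(3),None)
E_=np.array(c["extrinsics"]);q=F@(E_[:3,:3].T@(np.array([.70,-.18,.08])-E_[:3,3]));uv=cv2.projectPoints(q[None],np.zeros(3),np.zeros(3),np.array(c["mtx"]),np.array(c["distortion"]))[0].ravel();print(uv)
x,y=uv.astype(int);cv2.imwrite("pics/b3.png",cv2.resize(p[y-45:y+45,x-50:x+50],None,fx=6,fy=6,interpolation=cv2.INTER_CUBIC)[:,:,::-1])
E
```

```text
[ 0.7077 -0.1789  0.0981] [ 0.4871 -0.0223 -0.8731] [ -1.274   27.5561 -17.8994   2.4753 -15.3809 -93.724 ] [ 0.6985 -0.1785  0.1147] [ 3.6382 -0.7064  6.8839] [-0.1071 -1.3212  0.0397]
[239.9448 152.098 ]
```

View pics/b3.png

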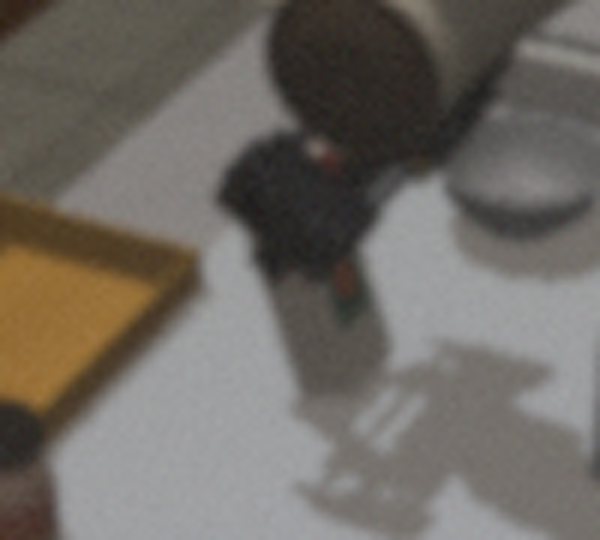

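The crop shows the carton still leaning about 15° away from the robot, with its foot at (340,390) and gripper at (300,220); the foot slid instead of pivoting. I'll straighten the tool as far as joint 5 allows (about 10° of lean) and let the carton settle onto its foot.

```bash
python3 - <<'E'
from h import *
s=r.sense();p,R=s["tcp_pos"],s["ee_rot"]
R2,e=pose(-2.5,-35.5);g=np.array([.745,-.18,.122]);seg(p,R,g+.019*R2[:,2],R2,7,1)
b=np.load("top0.npz");P=cloud(b["d"],r.get_calibration("top"));col=(abs(P[...,1]+.18)<.01)&(P[...,0]>.7)&(P[...,0]<.9)
for x0 in np.arange(.7,.9,.02):
    q=P[col&(abs(P[...,0]-x0)<.01)];print(round(x0,2),np.median(q[:,2]) if len(q) else None)
E
```

```text
-0.27 0 0.09 0 -0.11 0 1;-0.27 0 0.1 0 -0.11 0 1;-0.26 0 0.1 0 -0.11 0 1;-0.26 0 0.11 0 -0.11 0 1;-0.26 0 0.11 0 -0.11 0 1;-0.26 0 0.11 0 -0.11 0 1;-0.26 0 0.12 0 -0.11 0 1 | max 0.006978061413875343 [-0.0724 -6.348  -0.2791]
0.7 0.011405884392712062
0.72 0.010712549057540599
0.74 0.01080638319959859
0.76 0.01149969038189591
0.78 0.010889853977672281
0.8 0.017829696853689736
0.82 0.007247436786113726
0.84 0.0026254096963718165
0.86 0.0033662203459288165
0.88 0.003540325128279731
0.9 0.0037236957574804386
```

Request:
jog_arm(plan="-0.15 0 -0.25 0 0 0 1;-0.25 0 0.14 0 -0.11 0 1;-0.27 0 0.14 0 -0.11 0 1;-0.27 0 0.14 0 -0.11 0 1;-0.27 0 0.14 0 -0.11 0 1;-0.27 0 0.14 0 -0.11 0 1;-0.27 0 0.14 0 -0.11 0 1;-0.1 0 0.1 0 -0.11 0 1;0 0 0 0 0 0 1;0 0 0 0 0 0 1")

```text
time_s: 13.45
tcp_pos: [0.753, -0.1815, 0.1033]
ee_rot: [[-0.82, 0.049, 0.57], [0.042, 0.999, -0.026], [-0.57, 0.002, -0.822]]
wrist_force: [-0.2, 0.2, -2.7]
gripper_width: 0.593
gripper_force: 30.0
```

```bash
python3 - <<'E'
from h import *
s=r.sense();p,R=s["tcp_pos"],s["ee_rot"];print(p,R[:,2],R[2,1],np.degrees(np.arctan2(R[2,0],-R[2,2])),s["joints"],(p-.019*R[:,2]),s["wrist_force"])
E
```

```text
[ 0.753  -0.1815  0.1033] [ 0.5695 -0.0261 -0.8216] 0.0024763924803424572 -34.75805348757273 [ -1.3939  29.8517 -16.2596   4.4238  -9.1635 -95.6307] [ 0.7421 -0.181   0.1189] [-0.2184  0.1943 -2.721 ]
```

Request:
jog_arm(plan="-0.02 0 0.1 0 0.02 0 1;-0.02 0 0.1 0 0.02 0 1;-0.02 0 0.1 0 0.02 0 1;0 0 0 0 0 0 1;0 0 0 0 0 0 1;0 0 0 0 0 0 -0.35;0 0 0 0 0 0 -0.35;0 0 0 0 0 0 -0.35;0 0 0 0 0 0 -0.35;0 0 0 0 0 0 -0.35")

```text
time_s: 14.45
tcp_pos: [0.7586, -0.1817, 0.0981]
ee_rot: [[-0.825, 0.049, 0.562], [0.042, 0.999, -0.026], [-0.563, 0.002, -0.826]]
wrist_force: [0.1, -0.9, -0.0]
gripper_width: 0.673
gripper_force: 0.0
```

```bash
python3 - <<'E'
from h import *
s=r.sense();R=s["ee_rot"];print(s["tcp_pos"],s["gripper_width"],s["wrist_force"],np.degrees(np.arctan2(R[2,0],-R[2,2])))
c=r.get_calibration("side");p,d,c=grab("side");P=cloud(d,c)
m=(abs(P[...,0]-.74)<.08)&(abs(P[...,1]+.16)<.05)&(P[...,2]>.018)&(P[...,2]<.17)
q=P[m];
for z in np.arange(.02,.17,.015):
    k=q[abs(q[:,2]-z)<.0075]
    if len(k)>4: print(round(z,3),len(k),np.percentile(k[:,0],[5,50,95]),np.percentile(k[:,1],[5,50,95]))
v,u=np.nonzero(m);x,y=int(u.mean()),int(v.mean());y=max(y,45)
cv2.imwrite("pics/b4.png",cv2.resize(p[y-45:y+45,x-50:x+50],None,fx=6,fy=6,interpolation=cv2.INTER_CUBIC)[:,:,::-1])
E
```

```text
[ 0.7586 -0.1817  0.0981] 0.6733844009394943 [ 0.1197 -0.9463 -0.0058] -34.26731330693198
0.02 67 [0.7097 0.7454 0.8018] [-0.2002 -0.1576 -0.1192]
0.035 112 [0.7105 0.7731 0.804 ] [-0.2011 -0.1568 -0.1197]
0.05 49 [0.7099 0.718  0.7483] [-0.1977 -0.1557 -0.1502]
0.065 63 [0.7091 0.7175 0.7491] [-0.197  -0.155  -0.1498]
0.08 60 [0.7099 0.7148 0.7465] [-0.1965 -0.1557 -0.1498]
0.095 51 [0.7106 0.7136 0.7544] [-0.1974 -0.1544 -0.142 ]
0.11 21 [0.7134 0.7527 0.7646] [-0.1625 -0.1412 -0.1394]
0.14 8 [0.6834 0.6864 0.7143] [-0.1801 -0.1342 -0.1147]
0.155 33 [0.6794 0.6853 0.7367] [-0.1826 -0.1546 -0.1213]
0.17 7 [0.6762 0.6976 0.7002] [-0.1435 -0.1357 -0.1144]
```

View pics/b4.png

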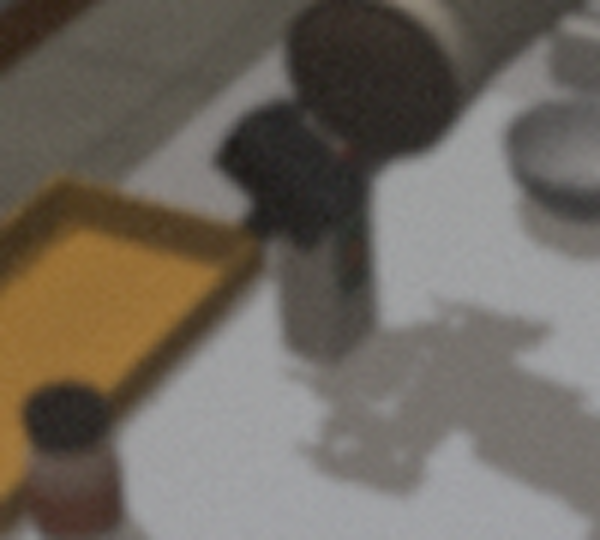

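The carton now stands upright: its near face is at x≈0.710 at every height and it is centred near (0.7295,-0.181). Next I'll open, turn the tool vertical around it and regrip.

```bash
python3 - <<'E'
from h import *
s=r.sense();p,R=s["tcp_pos"],s["ee_rot"]
p1=p-.02*R[:,2]
R2,e=pose(-2.5,0);c=np.array([.7295,-.181,.012+.098-.019])
p,R=seg(p,R,p1,R,2,-1);p,R=seg(p,R,c+[0,0,.02],R2,8,-1)
seg(p,R,c,R2,3,-1)
E
```

```text
0 0 -0.4 0 0 0 -1;0 0 -0.4 0 0 0 -1 | max 0.008263233026464464 [0. 0. 0.]
0.08 0 -0.04 0 0.54 -0.01 -1;0.09 0 -0.03 0 0.54 -0.01 -1;0.09 0 -0.02 0 0.54 -0.01 -1;0.09 0 -0.02 0 0.54 -0.01 -1;0.09 0 -0.01 0 0.54 -0.01 -1;0.09 0 0 0 0.54 -0.01 -1;0.09 0 0 0 0.54 -0.01 -1;0.09 0 0.01 0 0.54 -0.01 -1 | max 0.00223303219735288 [ 0.0343 34.2772 -0.3575]
0 0 0.27 0 0 0 -1;0 0 0.27 0 0 0 -1;0 0 0.27 0 0 0 -1 | max 0.006666666666666668 [0. 0. 0.]
```

Request:
jog_arm(plan="0 0 -0.4 0 0 0 -1;0 0 -0.4 0 0 0 -1;0.08 0 -0.04 0 0.54 -0.01 -1;0.09 0 -0.03 0 0.54 -0.01 -1;0.09 0 -0.02 0 0.54 -0.01 -1;0.09 0 -0.02 0 0.54 -0.01 -1;0.09 0 -0.01 0 0.54 -0.01 -1;0.09 0 0 0 0.54 -0.01 -1;0.09 0 0 0 0.54 -0.01 -1;0.09 0 0.01 0 0.54 -0.01 -1")

```text
time_s: 15.5
tcp_pos: [0.7293, -0.1804, 0.1133]
ee_rot: [[-0.999, 0.039, -0.006], [0.039, 0.999, -0.0], [0.006, -0.001, -1.0]]
wrist_force: [0.5, 0.1, 0.1]
gripper_width: 0.998
gripper_force: 0.0
```

```bash
python3 - <<'E'
from h import *
p,d,c=grab("wrist");P=cloud(d,c)
s=r.sense();print(s["tcp_pos"],s["ee_rot"],s["gripper_width"],s["wrist_force"],s["joints"])
m=(abs(P[...,0]-.72)<.08)&(abs(P[...,1]+.18)<.06)&(P[...,2]>.03)&(P[...,2]<.165);q=P[m];print(len(q))
for z in np.arange(.03,.165,.015):
    k=q[abs(q[:,2]-z)<.0075]
    if len(k)>4: print(round(z,3),len(k),cv2.minAreaRect(k[:,:2].astype(np.float32)))
p,d,c=grab("side");P=cloud(d,c);m=(abs(P[...,0]-.73)<.035)&(abs(P[...,1]+.175)<.035)&(P[...,2]>.03)&(P[...,2]<.1)
q=P[m];print(len(q),np.percentile(q,[3,50,97],0))
E
```

```text
[ 0.7308 -0.1805  0.1123] [[-0.9992  0.0381 -0.0072]
 [ 0.0381  0.9993 -0.0012]
 [ 0.0072 -0.0014 -1.    ]] 1.0017082800285981 [ 3.2612 -0.7701  0.6303] [ -1.5851  39.1118  13.7884   0.0866 -65.0893 -90.6363]
14604
0.03 157 ((0.7111632823944092, -0.17901009321212769), (0.05076366662979126, 0.0012601653579622507), 87.68716430664062)
0.045 344 ((0.7116069793701172, -0.17884376645088196), (0.051155783236026764, 0.001362300361506641), 87.3626708984375)
0.06 386 ((0.7120763063430786, -0.17869584262371063), (0.05104193836450577, 0.0017786755925044417), 87.00840759277344)
0.075 504 ((0.7124497890472412, -0.1788836568593979), (0.05122637003660202, 0.00248377094976604), 87.23822021484375)
0.09 650 ((0.713090717792511, -0.17886485159397125), (0.051345597952604294, 0.002492760308086872), 87.26036071777344)
0.105 851 ((0.7192545533180237, -0.16700294613838196), (0.07392209768295288, 0.01774408295750618), 67.63763427734375)
0.12 1796 ((0.7272290587425232, -0.17956387996673584), (0.10504873842000961, 0.027267614379525185), 87.9002456665039)
0.135 2284 ((0.7248529195785522, -0.17972101271152496), (0.10708784312009811, 0.021715089678764343), 87.65193176269531)
0.15 6954 ((0.7351293563842773, -0.17972493171691895), (0.11384410411119461, 0.04212632775306702), 88.85728454589844)
0.165 678 ((0.731128454208374, -0.18051597476005554), (0.11160251498222351, 0.022947287186980247), 87.88224029541016)
250 [[ 0.7068 -0.1983  0.0312]
 [ 0.7142 -0.1554  0.0647]
 [ 0.7466 -0.1499  0.0974]]
```

Request:
jog_arm(plan="-0.02 0.02 0.3 0 0 0 -1;-0.02 0.02 0.3 0 0 0 -1;0 0.01 0.25 0 0 0 -1;0 0 0 0 0 0 1;0 0 0 0 0 0 1;0 0 0 0 0 0 1;0 0 0 0 0 0 1;0 0 0 0 0 0 1;0 0 0 0 0 0 1;0 0 0 0 0 0 1")

```text
time_s: 16.6
tcp_pos: [0.7306, -0.1793, 0.0905]
ee_rot: [[-0.999, 0.039, -0.004], [0.039, 0.999, -0.001], [0.004, -0.001, -1.0]]
wrist_force: [-0.2, -0.3, 1.5]
gripper_width: 0.597
gripper_force: 29.9
```

```bash
python3 - <<'E'
from h import *
s=r.sense();p,R=s["tcp_pos"],s["ee_rot"];print(p,R[:,2],s["gripper_width"],s["gripper_force"],s["wrist_force"])
# tcp x relative to carton centre .7315 -> offset
R2,e=pose(SY,0);off=(p-np.array([.7315,-.179,0]))@np.array([np.cos(np.radians(-2.7)),np.sin(np.radians(-2.7)),0]);print("off",off)
t=s0+e*(.020+.012+.028+off);t[2]=p[2]+.004
p1=p+[0,0,.02];seg(p,R,p1,R,2,1);pp,RR=seg(p1,R,np.r_[t[:2],p[2]+.01],R2,8,1);print(t)
E
```

```text
[ 0.7306 -0.1793  0.0905] [-0.0043 -0.0008 -1.    ] 0.5974520341661455 29.94177271029912 [-0.1729 -0.2774  1.5067]
off -0.0008846625635156322
0 0 -0.4 0 0 0 1;0 0 -0.4 0 0 0 1 | max 0.010000000000000002 [0. 0. 0.]
0.83 -0.23 0.05 0 0 0.06 1;0.83 -0.24 0.05 0 0 0.06 1;0.83 -0.25 0.05 0 0 0.06 1;0.82 -0.25 0.05 0 0 0.06 1;0.82 -0.26 0.05 0 0 0.06 1;0.82 -0.27 0.05 0 0 0.06 1;0.82 -0.27 0.05 0 0 0.06 1;0.82 -0.28 0.05 0 0 0.06 1 | max 0.020974922388442382 [-0.0624 -0.2431  3.6754]
[ 0.5628 -0.2196  0.0945]
```

Request:
jog_arm(plan="0 0 -0.4 0 0 0 1;0 0 -0.4 0 0 0 1;0.83 -0.23 0.05 0 0 0.06 1;0.83 -0.24 0.05 0 0 0.06 1;0.83 -0.25 0.05 0 0 0.06 1;0.82 -0.25 0.05 0 0 0.06 1;0.82 -0.26 0.05 0 0 0.06 1;0.82 -0.27 0.05 0 0 0.05 1;0.82 -0.27 0.05 0 0 0.05 1;0.82 -0.28 0.05 0 0 0.05 1")

```text
time_s: 17.6
tcp_pos: [0.5621, -0.2194, 0.102]
ee_rot: [[-0.995, 0.102, -0.004], [0.102, 0.995, -0.001], [0.004, -0.001, -1.0]]
wrist_force: [0.1, 0.4, -2.2]
gripper_width: 0.594
gripper_force: 29.9
```

```bash
python3 - <<'E'
from h import *
p,d,c=grab("wrist");p,d,c=grab("wrist");P=cloud(d,c);np.savez("w3.npz",p=p,d=d)
s=r.sense();print(s["time_s"],s["tcp_pos"],s["ee_rot"][:,1],s["ee_rot"][:,2],s["wrist_force"])
cv2.imwrite("pics/w3.png",p[:,:,::-1])
a=np.radians(SY);n=np.array([np.cos(a),np.sin(a)]);y=np.array([-n[1],n[0]])
q=P.reshape(-1,3);q=q[(abs(q[:,2]-.111)<.005)&(q[:,0]<.53)];A=(q[:,:2]-s0[:2])@n;B=(q[:,:2]-s0[:2])@y
k=(A>-.03)&(A<.02)&(abs(B)<.08);A,B=A[k],B[k];print("top plate pts",len(A),"B",B.min(),B.max(),np.percentile(B,[1,99]))
for l in np.arange(-.06,.06,.015):
    j=(B>=l)&(B<l+.015)
    if j.sum()>3:print(round(l,3),j.sum(),A[j].min(),A[j].max(),np.percentile(A[j],98))
E
```

```text
17.7 [ 0.5598 -0.2195  0.1018] [ 0.1032  0.9947 -0.0006] [-0.0067  0.0001 -1.    ] [-0.0725 -0.334  -2.4604]
top plate pts 5798 B -0.06396617064695016 0.055549345663451495 [-0.0622  0.0537]
-0.06 743 -0.01459526667980839 -0.0024786962652495604 -0.0026239055092861273
-0.045 747 -0.014477632242961596 -0.0023968923064089866 -0.002576152727636253
-0.03 759 -0.01439995714387103 -0.0023312833285414735 -0.002503732695253367
-0.015 722 -0.014393091668756547 -0.0024467547679714314 -0.002921366432737654
0.0 704 -0.01439177303915273 -0.002888766914841656 -0.00355618780433541
0.015 726 -0.014662623782641923 -0.0030193298001746863 -0.003111169143193377
0.03 738 -0.01477300014643109 -0.0029830506327833133 -0.003178349231999154
0.045 490 -0.014838006285833897 -0.0030637273225113796 -0.003218159499529717
```

View pics/w3.png

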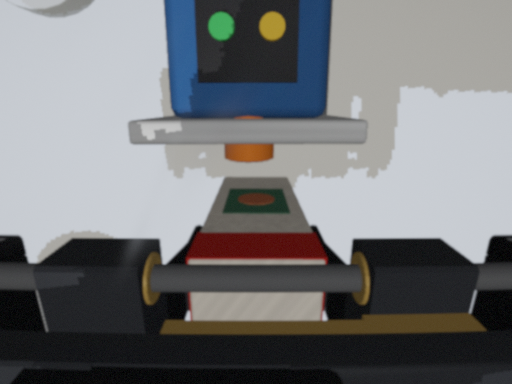

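The wrist view shows the carton's red top at (257,270) between the fingers, with the stamp at (249,140) and the stop edge from x=130 to 366. From these the stop front centre is (0.5009,-0.2174) and its yaw is -5.5°.

Request:
jog_arm(plan="0.2 -0.04 0.12 0 0 -0.01 1;0.2 -0.04 0.12 0 0 -0.01 1;0.2 -0.04 0.12 0 0 -0.01 1;0.2 -0.04 0.09 0 0 -0.01 1;0.12 0 0 0 0 0 1;0.12 0 0 0 0 0 1;0.12 0 0 0 0 0 1;0.12 0 0 0 0 0 1;0.12 0 0 0 0 0 1;0.12 0 0 0 0 0 1")

```text
time_s: 18.7
tcp_pos: [0.5264, -0.2197, 0.0905]
ee_rot: [[-0.995, 0.095, 0.0], [0.095, 0.995, -0.002], [-0.0, -0.002, -1.0]]
wrist_force: [6.2, -0.9, -3.6]
gripper_width: 0.595
gripper_force: 30.0
```

```bash
cat >> h.py <<'E'
s1=np.array([.5009,-.2174,0])
def st():
    s=r.sense();a=np.radians(-5.5);n=np.array([np.cos(a),np.sin(a),0]);y=np.array([-n[1],n[0],0]);v=s["tcp_pos"]-s1;R=s["ee_rot"]
    print("A %.4f B %.4f z %.4f"%(v@n,v@y,s["tcp_pos"][2]),"F along n %.1f y %.1f z %.1f"%(s["wrist_force"]@n,s["wrist_force"]@y,s["wrist_force"][2]),"yaw",np.degrees(np.arctan2(-R[1,0],-R[0,0])),R[:,2],s["moment"],s["time_s"])
E
python3 -c "
from h import *
st()"
```

```text
A 0.0256 B 0.0002 z 0.0905 F along n 6.2 y -0.3 z -3.6 yaw -5.4714109314889905 [ 0.0001 -0.0016 -1.    ] [-0.2883 -1.9396  0.0024] 18.7
```

Request:
jog_arm(plan="0.1 0 0.03 0 0 0 1;0.1 0 0.03 0 0 0 1;0.1 0 0 0 0 0 1;0 0 0 0 0 0 1;0 0 0 0 0 0 1;0 0 0 0 0 0 1;0 0 0 0 0 0 1;0 0 0 0 0 0 1;0 0 0 0 0 0 1;0 0 0 0 0 0 1")

```text
time_s: 19.7
tcp_pos: [0.5218, -0.2192, 0.0906]
ee_rot: [[-0.996, 0.094, 0.006], [0.094, 0.996, -0.003], [-0.006, -0.002, -1.0]]
wrist_force: [8.4, -0.7, 0.9]
gripper_width: 0.59
gripper_force: 30.0
```

```bash
python3 -c "
from h import *
st()
p,d,c=grab('wrist');P=cloud(d,c)
m=masks(p);o=m['orange']&(P[...,1]<-.15);print('orange px',o.sum())
q=P.reshape(-1,3);a=np.radians(-5.5);n=np.array([np.cos(a),np.sin(a)]);y=np.array([-n[1],n[0]])
A=(q[:,:2]-s1[:2])@n;B=(q[:,:2]-s1[:2])@y;z=q[:,2]
for zz in (.111,.15):
  k=(abs(z-zz)<.006)&(abs(B)<.022)&(A>-.03)&(A<.06);print(zz,k.sum(),np.percentile(A[k],[1,50,99]))
k=(abs(z-.152)<.006)&(A>0)&(A<.012)&(abs(B)<.05);print('carton top B',np.percentile(B[k],[1,99]),k.sum())
for l in np.arange(-.024,.024,.008):
  j=(abs(z-.152)<.006)&(B>l)&(B<l+.008)&(A>-.02)&(A<.05);print(round(l,3),j.sum(),np.percentile(A[j],1) if j.any() else 0)
cv2.imwrite('pics/w4.png',p[:,:,::-1])
"
```

```text
A 0.0209 B 0.0002 z 0.0906 F along n 8.4 y 0.1 z 0.9 yaw -5.418323360988251 [ 0.0062 -0.0029 -1.    ] [-0.0739 -2.4904  0.0012] 19.7
orange px 23
0.111 2775 [-0.0125 -0.0063  0.0002]
0.15 4934 [-0.0017  0.0159  0.026 ]
carton top B [-0.0298  0.0317] 434
-0.024 843 -0.0016978949248765104
-0.016 844 -0.0017280299233304005
-0.008 877 -0.0016260945044879265
0.0 850 -0.0015678102013553898
0.008 843 -0.0016462153880878398
0.016 833 -0.0015288079770564142
```

View pics/w4.png

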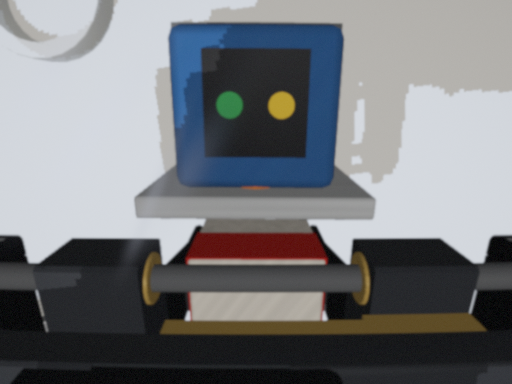

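The wrist view shows the carton centred on the station, with its top at (257,235) just over the stop edge (row 205). The top overhangs the stop plane by about 1.7 mm, so the carton leans about 2°; I'll tilt the tool to square it and press harder.

Request:
jog_arm(plan="0.06 0 0 0 0.12 0 1;0.06 0 0 0 0.12 0 1;0.06 0 0 0 0.12 0 1;0.04 0 0 0 0.1 0 1;0 0 0 0 0 0 1;0 0 0 0 0 0 1;0 0 0 0 0 0 1;0 0 0 0 0 0 1;0 0 0 0 0 0 1;0 0 0 0 0 0 1")

```text
time_s: 20.75
tcp_pos: [0.5194, -0.219, 0.0904]
ee_rot: [[-0.994, 0.095, -0.051], [0.095, 0.996, 0.002], [0.051, -0.003, -0.999]]
wrist_force: [13.6, -2.1, -5.3]
gripper_width: 0.599
gripper_force: 30.0
```

```bash
cat >> h.py <<'E'
def lean():
    st();p,d,c=grab('wrist');P=cloud(d,c)
    q=P.reshape(-1,3);a=np.radians(-5.5);n=np.array([np.cos(a),np.sin(a)]);y=np.array([-n[1],n[0]])
    A=(q[:,:2]-s1[:2])@n;B=(q[:,:2]-s1[:2])@y;z=q[:,2]
    for zz in (.111,.1515):
        k=(abs(z-zz)<.006)&(abs(B)<.022)&(A>-.03)&(A<.06);print(zz,np.percentile(A[k],[1,50,99]))
    top=(z>.146)&(z<.16)&(abs(B)<.022)&(A>.0)&(A<.022)
    print("top slope deg",np.degrees(np.arctan(np.linalg.lstsq(np.c_[A[top],B[top],np.ones(top.sum())],z[top],rcond=None)[0][:2])),top.sum())
E
python3 -c "
from h import *
lean()"
```

```text
A 0.0186 B 0.0002 z 0.0904 F along n 13.8 y -0.8 z -5.3 yaw -5.43885949069419 [-0.0505  0.0023 -0.9987] [-0.6301 -4.5146 -0.1646] 20.75
0.111 [-0.0125 -0.0063  0.0002]
0.1515 [-0.0009  0.0173  0.0271]
top slope deg [ 1.1795 -0.1119] 2773
```

Request:
jog_arm(plan="0.06 0 0.01 0 0.12 0 1;0.06 0 0.01 0 0.12 0 1;0.06 0 0.01 0 0.12 0 1;0.06 0 0 0 0.04 0 1;0 0 0 0 0 0 1;0 0 0 0 0 0 1;0 0 0 0 0 0 1;0 0 0 0 0 0 1;0 0 0 0 0 0 1;0 0 0 0 0 0 1")

```text
time_s: 21.8
tcp_pos: [0.5168, -0.2188, 0.0907]
ee_rot: [[-0.991, 0.094, -0.098], [0.094, 0.996, 0.006], [0.098, -0.003, -0.995]]
wrist_force: [18.3, -1.6, -6.4]
gripper_width: 0.596
gripper_force: 30.0
```

```bash
python3 -c "
from h import *
lean()"
```

```text
A 0.0160 B 0.0001 z 0.0907 F along n 18.4 y 0.1 z -6.4 yaw -5.429166929011149 [-0.0979  0.0062 -0.9952] [-0.7257 -6.1526 -0.2815] 21.8
0.111 [-0.0124 -0.0062  0.0001]
0.1515 [-0.0008  0.0176  0.0273]
top slope deg [ 0.7547 -0.2913] 2870
```

```bash
python3 -c "
from h import *
p,d,c=grab('wrist');P=cloud(d,c);q=P.reshape(-1,3);a=np.radians(-5.5);n=np.array([np.cos(a),np.sin(a)]);y=np.array([-n[1],n[0]])
A=(q[:,:2]-s1[:2])@n;B=(q[:,:2]-s1[:2])@y;z=q[:,2]
def fit(k):
    M=np.c_[A[k],B[k],np.ones(k.sum())];x=np.linalg.lstsq(M,z[k],rcond=None)[0];return k.sum(),np.degrees(x[:2]),np.median(z[k])
print('stop',fit((abs(z-.112)<.004)&(abs(B)<.055)&(A>-.011)&(A<-.001)))
print('housing',fit((abs(z-.1)<.004)&(abs(B)<.035)&(A>-.085)&(A<-.02)))
print('board',fit((abs(z-.012)<.006)&(abs(B)<.2)&(A>-.1)&(A<.0)))
for lo,hi in((0,.008),(.0,.02)): print('top',fit((z>.146)&(z<.16)&(abs(B)<.022)&(A>lo)&(A<hi)))
# visible +x carton face between stop top and carton top
k=(abs(B)<.02)&(A>-.01)&(A<.012)
for zz in np.arange(.114,.152,.004):
    j=k&(abs(z-zz)<.002)
    if j.sum()>5: print(round(zz,3),j.sum(),np.median(A[j]))
"
```

```text
stop (np.int64(4152), array([-0.3357,  0.0374]), np.float64(0.1118310453805528))
housing (np.int64(16240), array([-0.643 ,  0.0448]), np.float64(0.10193106330725635))
board (np.int64(40197), array([-0.0067,  0.0121]), np.float64(0.011916390025682844))
top (np.int64(1087), array([ 6.7627, -0.1374]), np.float64(0.15180189400276672))
top (np.int64(2378), array([ 1.0754, -0.1118]), np.float64(0.15191968365093603))
0.114 738 -0.0042431698923282
0.118 200 -0.00016505845098659132
0.122 223 -0.00014568535699995458
0.126 191 -0.0002863029790948027
0.13 247 -0.0004460131920130694
0.134 281 -0.0004818605289889557
0.138 318 -0.00045694059229801166
0.142 328 -0.00045964937799882
0.146 403 -0.00043022812326360565
0.15 1030 0.0004414061520568016
```

Request:
jog_arm(plan="0.05 0 0 0 0.1 0 1;0.05 0 0 0 0.1 0 1;0 0 0 0 0 0 1;0 0 0 0 0 0 1;0 0 0 0 0 0 1;0 0 0 0 0 0 1;0 0 0 0 0 0 1;0 0 0 0 0 0 1;0 0 0 0 0 0 1;0 0 0 0 0 0 1")

```text
time_s: 22.9
tcp_pos: [0.5152, -0.2186, 0.0909]
ee_rot: [[-0.988, 0.094, -0.124], [0.094, 0.996, 0.008], [0.124, -0.003, -0.992]]
wrist_force: [20.4, -3.6, -6.0]
gripper_width: 0.597
gripper_force: 30.0
```

Request:
jog_arm(plan="0 0 0 0 0 0 1;0 0 0 0 0 0 1;0 0 0 0 0 0 1;0 0 0 0 0 0 1;0 0 0 0 0 0 1;0 0 0 0 0 0 1;0 0 0 0 0 0 1;0 0 0 0 0 0 1;0 0 0 0 0 0 1;0 0 0 0 0 0 1")

```text
time_s: 23.9
tcp_pos: [0.5152, -0.2186, 0.0909]
ee_rot: [[-0.988, 0.094, -0.124], [0.094, 0.996, 0.008], [0.124, -0.003, -0.992]]
wrist_force: [19.5, -2.8, -5.8]
gripper_width: 0.594
gripper_force: 30.0
```

```bash
python3 -c "
from h import *
lean()
p,d,c=grab('wrist');P=cloud(d,c);q=P.reshape(-1,3);a=np.radians(-5.5);n=np.array([np.cos(a),np.sin(a)]);y=np.array([-n[1],n[0]])
A=(q[:,:2]-s1[:2])@n;B=(q[:,:2]-s1[:2])@y;z=q[:,2]
k=(abs(B)<.02)&(A>-.01)&(A<.012)
for zz in np.arange(.118,.15,.004):
    j=k&(abs(z-zz)<.002); print(round(zz,3),j.sum(),np.median(A[j]))
"
```

```text
A 0.0143 B 0.0001 z 0.0909 F along n 19.7 y -1.0 z -5.8 yaw -5.41966990597714 [-0.1237  0.0084 -0.9923] [-0.7916 -6.527  -0.2494] 23.9
0.111 [-0.0124 -0.0061  0.0001]
0.1515 [-0.0008  0.0177  0.0273]
top slope deg [ 0.9031 -0.1156] 2941
0.118 186 -0.00017504718702438026
0.122 207 -0.00020043307039119916
0.126 166 -0.00027859786590662223
0.13 234 -0.00048350482657350576
0.134 262 -0.00048282858468746455
0.138 279 -0.00045743899549187297
0.142 322 -0.00047087922752825384
0.146 339 -0.00046879894530091375
```

Extra tilt and force no longer move the face, which sits flush within the noise, and the hold was steady for over a second at about 20 N. Next I'll withdraw and set the carton down.

Request:
jog_arm(plan="0 0 0 0 0 0 1;0 0 0 0 0 0 1;-0.2 0 -0.03 0 -0.06 0 1;-0.4 0 -0.05 0 -0.06 0 1;-0.4 0 -0.09 0 -0.05 0 1;-0.4 0 -0.09 0 0 0 1;-0.4 0 -0.09 0 0 0 1;-0.4 0 -0.05 0 0 0 1;-0.4 0 -0.05 0 0 0 1;-0.3 0 -0.04 0 0 0 1")

```text
time_s: 25.0
tcp_pos: [0.5765, -0.2245, 0.091]
ee_rot: [[-0.987, 0.096, -0.129], [0.095, 0.995, 0.011], [0.13, -0.001, -0.992]]
wrist_force: [-3.1, -0.2, 2.4]
gripper_width: 0.595
gripper_force: 30.0
```

```bash
python3 -c "
from h import *
p,d,c=grab('wrist');st();p,d,c=grab('wrist');P=cloud(d,c);q=P.reshape(-1,3);a=np.radians(-5.5);n=np.array([np.cos(a),np.sin(a)]);y=np.array([-n[1],n[0]])
A=(q[:,:2]-s1[:2])@n;B=(q[:,:2]-s1[:2])@y;z=q[:,2]
k=(abs(B)<.03)&(A>.03)&(A<.12)
for zz in np.arange(.015,.165,.015):
    j=k&(abs(z-zz)<.003); 
    if j.sum()>5:print(round(zz,3),j.sum(),np.percentile(A[j],[5,50]),np.percentile(B[j],[2,98]))
o=masks(p)['orange'];print('orange',o.sum())
"
```

```text
A 0.0773 B 0.0001 z 0.0910 F along n -1.0 y -0.1 z 3.4 yaw -5.493884019885507 [-0.1274  0.0107 -0.9918] [-0.0254  0.357   0.094 ] 25.05
0.015 1203 [0.0312 0.0474] [-0.0289  0.0289]
0.03 77 [0.0619 0.0621] [-0.0243  0.0245]
0.045 96 [0.0619 0.0621] [-0.023  0.024]
0.06 136 [0.0616 0.0618] [-0.0233  0.0248]
0.075 165 [0.0613 0.0618] [-0.0234  0.0249]
0.09 226 [0.0616 0.0621] [-0.0238  0.025 ]
0.105 308 [0.062  0.0626] [-0.0238  0.0249]
0.12 376 [0.0624 0.0627] [-0.0236  0.0251]
0.135 534 [0.0622 0.0626] [-0.0253  0.0259]
0.15 5723 [0.0626 0.0812] [-0.0253  0.026 ]
0.165 81 [0.0716 0.0778] [-0.03   -0.0295]
orange 966
```

Request:
jog_arm(plan="0 0 0 0 0 0 -1;0 0 0 0 0 0 -1;0 0 0 0 0 0 -1;0 0 0 0 0 0 -1;0 0 -0.4 0 0 0 -1;0 0 -0.9 0 0 0 -1;0 0 -0.9 0 0 0 -1;0 0 -0.9 0 0 0 -1;0 0 -0.9 0 0 0 -1;0 0 0 0 0 0 -1")

```text
time_s: 26.1
tcp_pos: [0.5912, -0.2263, 0.1952]
ee_rot: [[-0.988, 0.095, -0.12], [0.095, 0.995, 0.009], [0.12, -0.003, -0.993]]
wrist_force: [0.3, 0.8, 0.3]
gripper_width: 1.002
gripper_force: 0.0
```

```bash
python3 -c "
from h import *
p,d,c=grab('wrist');P=cloud(d,c);q=P.reshape(-1,3);a=np.radians(-5.5);n=np.array([np.cos(a),np.sin(a)]);y=np.array([-n[1],n[0]])
A=(q[:,:2]-s1[:2])@n;B=(q[:,:2]-s1[:2])@y;z=q[:,2]
k=(abs(B)<.05)&(A>.03)&(A<.14)&(abs(z-.152)<.006);print(k.sum(),cv2.minAreaRect(q[k,:2].astype(np.float32)))
k=(abs(B)<.05)&(A>.03)&(A<.14)&(z>.04)&(z<.13);print(np.percentile(A[k],[2,50]),np.percentile(B[k],[1,99]))
s=r.sense();p,R=s['tcp_pos'],s['ee_rot'];print(s['time_s'],p,s['joints'])
nn=np.r_[n,0];yy=np.r_[y,0];cc=s1+.082*nn+.0007*yy;print('carton',cc)
R2,_=pose(84.5,0);t=np.r_[cc[:2],.185];p,R=seg(p,R,t,R2,12,-1);seg(p,R,np.r_[cc[:2],.012+.093],R2,4,-1)
"
```

```text
4078 ((0.5824824571609497, -0.2248782217502594), (0.05277551710605621, 0.04075686261057854), 84.57685089111328)
[0.0609 0.0618] [-0.0245  0.0255]
26.15 [ 0.59   -0.2258  0.1929] [ -6.2015  27.4692   4.4098   0.1739 -74.0415 -89.3601]
carton [ 0.5826 -0.2246  0.    ]
0.02 0 0.03 0.06 -0.06 -0.94 -1;0.02 0 0.03 0.06 -0.06 -0.94 -1;0.02 0.01 0.03 0.06 -0.06 -0.94 -1;0.02 0.01 0.03 0.06 -0.06 -0.94 -1;0.02 0.01 0.03 0.06 -0.06 -0.94 -1;0.02 0.02 0.03 0.06 -0.06 -0.94 -1;0.01 0.02 0.03 0.06 -0.06 -0.94 -1;0.01 0.02 0.03 0.06 -0.06 -0.94 -1;0.01 0.02 0.03 0.06 -0.06 -0.94 -1;0.01 0.02 0.03 0.06 -0.06 -0.94 -1;0 0.02 0.03 0.06 -0.06 -0.94 -1;0 0.02 0.03 0.06 -0.06 -0.94 -1 | max 0.0006612971188138574 [  5.514   -5.6411 -89.8777]
0 0 0.8 0 0 0 -1;0 0 0.8 0 0 0 -1;0 0 0.8 0 0 0 -1;0 0 0.8 0 0 0 -1 | max 0.02 [0. 0. 0.]
```

Request:
jog_arm(plan="0.02 0 0 0.06 -0.06 -0.98 -1;0.02 0 0 0.06 -0.06 -0.98 -1;0.02 0.01 0 0.06 -0.06 -0.98 -1;0.02 0.01 0 0.06 -0.06 -0.98 -1;0.02 0.01 0 0.06 -0.06 -0.98 -1;0.02 0.02 0 0.06 -0.06 -0.98 -1;0.01 0.02 0 0.06 -0.06 -0.98 -1;0.01 0.02 0 0.06 -0.06 -0.98 -1;0.01 0.02 0 0.06 -0.06 -0.98 -1;0.01 0.02 0 0.06 -0.06 -0.98 -1")

```text
time_s: 27.15
tcp_pos: [0.5826, -0.2245, 0.1898]
ee_rot: [[-0.287, -0.958, -0.023], [-0.958, 0.287, -0.009], [0.015, 0.019, -1.0]]
wrist_force: [0.2, -0.7, -0.2]
gripper_width: 0.999
gripper_force: 0.0
```

```bash
python3 -c "
from h import *
r.capture('wrist');s=r.sense();p,R=s['tcp_pos'],s['ee_rot'];print(p,R)
R2,_=pose(84.5,0);t=np.array([.5825,-.2247,.165]);p,R=seg(p,R,t,R2,3,-1)
"
```

```text
[ 0.5823 -0.2246  0.1901] [[-0.2834 -0.9587 -0.0223]
 [-0.9589  0.2837 -0.0091]
 [ 0.015   0.0188 -0.9997]]
0 -0.01 0.33 0.05 -0.03 -0.46 -1;0 -0.01 0.33 0.05 -0.03 -0.46 -1;0 0 0.33 0.05 -0.03 -0.46 -1 | max 0.008358558646264494 [  1.1572  -0.7542 -10.9754]
```

Request:
jog_arm(plan="0 -0.01 0.33 0.05 -0.03 -0.46 -1;0 -0.01 0.33 0.05 -0.03 -0.46 -1;0 0 0.33 0.05 -0.03 -0.46 -1;0 0 0.8 0 0 0 -1;0 0 0.8 0 0 0 -1;0 0 0.8 0 0 0 -1;0 0 0 0 0 0 -1;0 0 0 0 0 0 1;0 0 0 0 0 0 1;0 0 0 0 0 0 1")

```text
time_s: 28.2
tcp_pos: [0.5844, -0.2253, 0.1075]
ee_rot: [[-0.104, -0.995, 0.004], [-0.995, 0.104, -0.002], [0.002, -0.004, -1.0]]
wrist_force: [-0.6, 0.4, 0.9]
gripper_width: 0.809
gripper_force: 0.0
```

Request:
jog_arm(plan="0 0 0 0 0 0 1;0 0 0 0 0 0 1;0 0 0 0 0 0 1;0 0 0 0 0 0 1;0 0 0 0 0 0 1;0 0 0 0 0 0 1;0 0 0 0 0 0 1;0 0 0 0 0 0 1;0 0 0 0 0 0 1;0 0 0 0 0 0 1")

```text
time_s: 29.2
tcp_pos: [0.5835, -0.2252, 0.1062]
ee_rot: [[-0.103, -0.995, 0.001], [-0.995, 0.103, -0.002], [0.002, -0.002, -1.0]]
wrist_force: [-0.3, 0.2, 1.2]
gripper_width: 0.462
gripper_force: 30.0
```

```bash
python3 -c "
from h import *
s=r.sense();p,R=s['tcp_pos'],s['ee_rot'];print(p,R,s['gripper_width'],s['wrist_force'],s['joints'])
# lift, then to a look-pose above the lane
R1,_=pose(40,0);R2,_=pose(1,0)
p1=np.r_[p[:2],p[2]+.2]; q,Q=seg(p,R,p1,R,8,1)
m=np.array([.50,-.0,p1[2]]); q,Q=seg(q,Q,m,R1,10,1); t=np.array([.457,.223,p1[2]-.0]);seg(q,Q,t,R2,10,1)
"
```

```text
[ 0.5835 -0.2252  0.1062] [[-0.1034 -0.9946  0.0014]
 [-0.9946  0.1034 -0.0019]
 [ 0.0018 -0.0016 -1.    ]] 0.4621629328682071 [-0.3457  0.239   1.1882] [ -6.2488  27.7274  -8.3283   0.1256 -53.853    0.2374]
0 0 -1 0 0 0 1;0 0 -1 0 0 0 1;0 0 -1 0 0 0 1;0 0 -1 0 0 0 1;0 0 -1 0 0 0 1;0 0 -1 0 0 0 1;0 0 -1 0 0 0 1;0 0 -1 0 0 0 1 | max 0.025 [0. 0. 0.]
-0.86 0.43 0 0 0 0.55 1;-0.83 0.49 0 0 0 0.55 1;-0.79 0.55 0 0 0 0.55 1;-0.74 0.61 0 0 0 0.55 1;-0.69 0.67 0 0 0 0.55 1;-0.64 0.72 0 0 0 0.55 1;-0.58 0.76 0 0 0 0.55 1;-0.52 0.81 0 0 0 0.55 1;-0.46 0.84 0 0 0 0.55 1;-0.39 0.88 0 0 0 0.55 1 | max 0.022518956464721244 [-0.1255 -0.0619 44.0627]
-0.44 0.79 0 0 0 0.49 1;-0.39 0.82 0 0 0 0.49 1;-0.33 0.85 0 0 0 0.49 1;-0.27 0.87 0 0 0 0.49 1;-0.21 0.88 0 0 0 0.49 1;-0.15 0.9 0 0 0 0.49 1;-0.09 0.9 0 0 0 0.49 1;-0.03 0.91 0 0 0 0.49 1;0.03 0.91 0 0 0 0.49 1;0.1 0.9 0 0 0 0.49 1 | max 0.0223 [ 0.  0. 39.]
```

Request:
jog_arm(plan="0 0 -0.6 0 0 0 1;0 0 -1 0 0 0 1;0 0 -1 0 0 0 1;0 0 -1 0 0 0 1;0 0 -1 0 0 0 1;0 0 -1 0 0 0 1;0 0 -1 0 0 0 1;0 0 -1 0 0 0 1;0 0 -0.4 0 0 0 1;0 0 0 0 0 0 1")

```text
time_s: 30.2
tcp_pos: [0.5839, -0.2248, 0.307]
ee_rot: [[-0.103, -0.995, 0.004], [-0.995, 0.103, -0.002], [0.001, -0.005, -1.0]]
wrist_force: [0.5, -0.2, -2.6]
gripper_width: 0.461
gripper_force: 30.0
```

Request:
jog_arm(plan="-0.86 0.43 0 0 0 0.55 1;-0.83 0.49 0 0 0 0.55 1;-0.79 0.55 0 0 0 0.55 1;-0.74 0.61 0 0 0 0.55 1;-0.69 0.67 0 0 0 0.55 1;-0.64 0.72 0 0 0 0.55 1;-0.58 0.76 0 0 0 0.55 1;-0.52 0.81 0 0 0 0.55 1;-0.46 0.84 0 0 0 0.55 1;-0.39 0.88 0 0 0 0.55 1")

```text
time_s: 31.2
tcp_pos: [0.4982, 0.0013, 0.3033]
ee_rot: [[-0.768, -0.641, -0.002], [-0.641, 0.768, -0.002], [0.003, -0.0, -1.0]]
wrist_force: [-0.1, 0.7, -2.5]
gripper_width: 0.461
gripper_force: 30.0
```

Request:
jog_arm(plan="-0.44 0.79 0 0 0 0.49 1;-0.39 0.82 0 0 0 0.49 1;-0.33 0.85 0 0 0 0.49 1;-0.27 0.87 0 0 0 0.49 1;-0.21 0.88 0 0 0 0.49 1;-0.15 0.9 0 0 0 0.49 1;-0.09 0.9 0 0 0 0.49 1;-0.03 0.91 0 0 0 0.49 1;0.03 0.91 0 0 0 0.49 1;0.1 0.9 0 0 0 0.49 1")

```text
time_s: 32.2
tcp_pos: [0.4555, 0.2239, 0.3028]
ee_rot: [[-1.0, -0.012, -0.002], [-0.012, 1.0, -0.004], [0.002, -0.004, -1.0]]
wrist_force: [0.2, 0.2, -1.8]
gripper_width: 0.458
gripper_force: 30.0
```

```bash
python3 -c "
from h import *
r.capture('wrist');p,d,c=grab('wrist');P=cloud(d,c);np.savez('w5.npz',p=p,d=d)
s=r.sense();print(s['time_s'],s['tcp_pos'],s['ee_rot'],s['wrist_force'],s['joints'])
cv2.imwrite('pics/w5.png',p[:,:,::-1])
q=P.reshape(-1,3);z=q[:,2]
def rect(k): return k.sum(),cv2.minAreaRect(q[k,:2].astype(np.float32)) if k.sum()>10 else None
k=(abs(z-.156)<.008)&(abs(q[:,1]-.223)<.06)
print('near nb',rect(k&(q[:,0]<.44)));print('far nb',rect(k&(q[:,0]>.48)))
g=masks(p)['green'].ravel()&(abs(z-.016)<.01)&(q[:,1]>.15);print('green',rect(g),np.median(q[g],0) if g.any() else 0)
w=(z>.033)&(z<.042)&(abs(q[:,1]-.223)<.045)&(q[:,0]>.3)&(q[:,0]<.62);print('walls',rect(w))
for x in np.arange(.36,.56,.02):
    j=w&(abs(q[:,0]-x)<.01); 
    if j.sum()>10: print(round(x,2),j.sum(),np.percentile(q[j,1],[2,98]))
"
```

```text
32.3 [0.4555 0.2251 0.3026] [[-0.9999 -0.0167 -0.0016]
 [-0.0167  0.9999 -0.0033]
 [ 0.0017 -0.0032 -1.    ]] [ 0.4272 -0.4833 -2.6068] [  44.6692    7.7735   -7.5503    0.071   -74.8729 -133.7299]
near nb (np.int64(2213), ((0.39569056034088135, 0.22074702382087708), (0.04085523635149002, 0.05207367613911629), 89.40989685058594))
far nb (np.int64(0), None)
green (np.int64(397), ((0.45543423295021057, 0.22244544327259064), (0.026010699570178986, 0.03292524442076683), 1.1535028219223022)) [0.4561 0.2225 0.0167]
walls (np.int64(402), ((0.4119608998298645, 0.22148863971233368), (0.10784417390823364, 0.05778839811682701), 0.2910158932209015))
0.36 163 [0.1924 0.2486]
0.38 30 [0.2474 0.2493]
0.4 36 [0.2469 0.2498]
0.42 45 [0.2471 0.2503]
0.44 64 [0.193  0.2502]
0.46 64 [0.1929 0.2499]
```

View pics/w5.png

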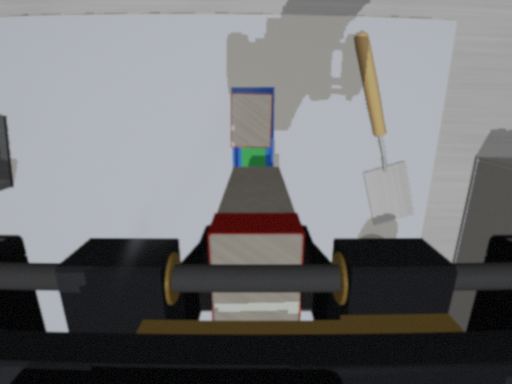

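The wrist view shows the held carton at (257,265), the near neighbour's top at (251,120) and the green patch at (253,157). This puts the free place at (0.4598,0.2219) with yaw about 1°.

Request:
jog_arm(plan="-0.06 -0.03 0.3 0 0 0 1;-0.06 -0.03 0.4 0 0 0 1;-0.05 -0.04 0.4 0 0 0 1;0 0 0.3 0 0 0 1;0 0 0.2 0 0 0 1;0 0 0.1 0 0 0 1;0 0 0 0 0 0 1;0 0 0 0 0 0 1;0 0 0 0 0 0 1;0 0 0 0 0 0 1")

```text
time_s: 33.3
tcp_pos: [0.4611, 0.221, 0.2629]
ee_rot: [[-1.0, -0.015, 0.002], [-0.015, 1.0, -0.001], [-0.002, -0.001, -1.0]]
wrist_force: [-0.5, 0.2, -2.0]
gripper_width: 0.458
gripper_force: 30.0
```

```bash
cat >> h.py <<'E'
def lanecheck():
    s=r.sense();t=s['tcp_pos'];R=s['ee_rot'];print(s['time_s'],t,'yaw',np.degrees(np.arctan2(-R[1,0],-R[0,0])),R[:,2],s['wrist_force'],s['joints'][5])
    p,d,c=grab('wrist');P=cloud(d,c);q=P.reshape(-1,3);z=q[:,2]
    k=(abs(z-.156)<.008)&(abs(q[:,1]-.223)<.05)&(q[:,0]<.428);print('near nb',k.sum(),cv2.minAreaRect(q[k,:2].astype(np.float32)) if k.sum()>10 else 0)
    f=t[2]-.0942
    for zz in (f+.02,f+.04,f+.06,f+.08,f+.1):
        j=(abs(z-zz)<.004)&(abs(q[:,1]-t[1])<.035)&(abs(q[:,0]-t[0])<.035)
        if j.sum()>10: print('face h%.2f'%(zz-f),j.sum(),'x',np.median(q[j,0]),'y',np.percentile(q[j,1],[2,98]),np.percentile(q[j,1],[2,98]).mean())
E
python3 -c "
from h import *
lanecheck()"
```

```text
33.3 [0.4611 0.221  0.2629] yaw 0.8671398725999406 [ 0.0024 -0.0014 -1.    ] [-0.4671  0.1934 -2.0042] -133.10504463464844
near nb 2939 ((0.3955916464328766, 0.22083602845668793), (0.04082868993282318, 0.05228773131966591), 89.44136810302734)
face h0.02 98 x 0.4362893225700109 y [0.2022 0.2392] 0.22068135372158
face h0.04 119 x 0.43630210302993794 y [0.2024 0.2395] 0.22092516784964494
face h0.06 186 x 0.4362589918922819 y [0.2021 0.2393] 0.22071553817588252
face h0.08 236 x 0.43628288731525017 y [0.2021 0.2393] 0.22068705957585147
face h0.10 389 x 0.4363277816428869 y [0.1929 0.2492] 0.22107387390047006
```

Request:
jog_arm(plan="0.06 0.02 0 0 0 0 1;0.05 0.02 0.3 0 0 -0.01 1;0 0 0.6 0 0 0 1;0 0 0.7 0 0 0 1;0 0 0.7 0 0 0 1;0 0 0.7 0 0 0 1;0 0 0.7 0 0 0 1;0 0 0.7 0 0 0 1;0 0 0.5 0 0 0 1;0 0 0.2 0 0 0 1")

```text
time_s: 34.35
tcp_pos: [0.4575, 0.2209, 0.1333]
ee_rot: [[-1.0, -0.016, -0.001], [-0.016, 1.0, -0.004], [0.001, -0.004, -1.0]]
wrist_force: [-0.2, 0.6, -3.1]
gripper_width: 0.455
gripper_force: 30.0
```

```bash
python3 -c "
from h import *
r.capture('wrist');lanecheck()"
```

```text
34.4 [0.4576 0.221  0.1333] yaw 0.931296800557788 [-0.0008 -0.004  -1.    ] [-0.6003  0.542  -2.3063] -133.36022794288633
near nb 10353 ((0.3957817256450653, 0.2209508866071701), (0.04099111631512642, 0.0527384914457798), 89.45150756835938)
face h0.08 140 x 0.43281000730010377 y [0.2016 0.2385] 0.22004963900512609
face h0.10 387 x 0.43283592507533863 y [0.193  0.2491] 0.22105449830877894
```

Request:
jog_arm(plan="-0.04 0.04 0.15 0 0 0 1;0 0 0.2 0 0 0 1;0 0 0.2 0 0 0 1;0 0 0.2 0 0 0 1;0 0 0.1 0 0 0 1;0 0 0.07 0 0 0 1;0 0 0 0 0 0 1;0 0 0 0 0 0 1;0 0 0 0 0 0 1;0 0 0 0 0 0 1")

```text
time_s: 35.45
tcp_pos: [0.4596, 0.2226, 0.1123]
ee_rot: [[-1.0, -0.016, 0.002], [-0.016, 1.0, -0.002], [-0.002, -0.002, -1.0]]
wrist_force: [-0.3, -0.0, -2.4]
gripper_width: 0.46
gripper_force: 30.0
```

```bash
python3 -c "
from h import *
lanecheck()"
```

```text
35.45 [0.4596 0.2226 0.1123] yaw 0.942841853429471 [ 0.0021 -0.0016 -1.    ] [-0.2842 -0.0331 -2.359 ] -133.36923208201614
near nb 14330 ((0.3958125114440918, 0.22097648680210114), (0.04108506813645363, 0.05315318703651428), 89.3340835571289)
face h0.10 273 x 0.4348974387295735 y [0.1943 0.2512] 0.2227290982374352
```

Request:
jog_arm(plan="0.04 -0.02 0.05 0 0 0 1;0 0 0.04 0 0 0 1;0 0 0.03 0 0 0 1;0 0 0 0 0 0 1;0 0 0 0 0 0 1;0 0 0 0 0 0 1;0 0 0 0 0 0 1;0 0 0 0 0 0 1;0 0 0 0 0 0 1;0 0 0 0 0 0 1")

```text
time_s: 36.5
tcp_pos: [0.4585, 0.2219, 0.1101]
ee_rot: [[-1.0, -0.017, 0.002], [-0.017, 1.0, -0.002], [-0.002, -0.002, -1.0]]
wrist_force: [-2.4, 0.1, 4.9]
gripper_width: 0.456
gripper_force: 30.0
```

In contact with the tray floor. I'll release and rise.

Request:
jog_arm(plan="0 0 0 0 0 0 -1;0 0 0 0 0 0 -1;0 0 0 0 0 0 -1;0 0 0 0 0 0 -1;0 0 0 0 0 0 -1;0 0 0 0 0 0 -1;0 0 -0.2 0 0 0 -1;0 0 -0.6 0 0 0 -1;0 0 -0.8 0 0 0 -1;0 0 -0.9 0 0 0 -1")

```text
time_s: 37.5
tcp_pos: [0.4581, 0.2219, 0.1722]
ee_rot: [[-1.0, -0.016, 0.001], [-0.016, 1.0, -0.003], [-0.001, -0.003, -1.0]]
wrist_force: [0.1, 0.0, 0.2]
gripper_width: 0.998
gripper_force: 0.0
```

Request:
jog_arm(plan="0 0 -0.9 0 0 0 -1;0 0 -0.9 0 0 0 -1;0 0 -0.9 0 0 0 -1;0 0 -0.9 0 0 0 -1;0 0 -0.9 0 0 0 -1;0 -0.9 -0.9 0 0 0 -1;0 -0.9 -0.9 0 0 0 -1;0 -0.9 -0.5 0 0 0 -1;0 -0.9 0 0 0 0 -1;0 -0.5 0 0 0 0 -1")

```text
time_s: 38.5
tcp_pos: [0.4596, 0.1187, 0.3427]
ee_rot: [[-1.0, -0.015, 0.003], [-0.015, 1.0, -0.001], [-0.003, -0.001, -1.0]]
wrist_force: [0.5, 0.7, 0.5]
gripper_width: 0.996
gripper_force: 0.0
```

```bash
python3 -c "
from h import *
r.capture('wrist')
for n in('wrist','side'):
    p,d,c=grab(n);P=cloud(d,c);q=P.reshape(-1,3);k=(abs(P[...,2]-.156)<.008)&(abs(P[...,1]-.223)<.05)&(P[...,0]>.33)&(P[...,0]<.65)
    N,L,st_,ce=cv2.connectedComponentsWithStats(k.astype(np.uint8))
    for i in range(1,N):
        if st_[i,4]>30: print(n,st_[i,4],np.median(P[L==i][:,2]),cv2.minAreaRect(P[L==i][:,:2].astype(np.float32)))
    if n=='side': cv2.imwrite('pics/f.png',p[:,:,::-1])
s=r.sense();print(s['time_s'],s['tcp_pos'],s['gripper_width'],s['wrist_force'])
"
```

```text
wrist 1807 0.15584388784578135 ((0.39574745297431946, 0.22107245028018951), (0.04101375490427017, 0.053493425250053406), 89.40077209472656)
wrist 1575 0.15583711109010068 ((0.45960620045661926, 0.22233682870864868), (0.05219708010554314, 0.041548240929841995), 1.0173799991607666)
wrist 1049 0.15567615603200846 ((0.5234643816947937, 0.22281330823898315), (0.05336819589138031, 0.0419241338968277), 2.8235015869140625)
wrist 150 0.15543401043512736 ((0.571074903011322, 0.2086673080921173), (0.019751448184251785, 0.013687592931091785), 10.081772804260254)
side 285 0.15583454404342345 ((0.5877327919006348, 0.22390177845954895), (0.054744794964790344, 0.042134206742048264), 1.0080807209014893)
side 296 0.15594833811174452 ((0.5233113169670105, 0.22272351384162903), (0.0534026063978672, 0.04462604969739914), 0.8431116342544556)
side 316 0.15565488961062263 ((0.45888495445251465, 0.22206032276153564), (0.05365379527211189, 0.04248189181089401), 1.8170385360717773)
side 335 0.15557583065843172 ((0.3942045569419861, 0.2213107794523239), (0.04346751049160957, 0.052835170179605484), 88.5039291381836)
38.65 [0.4596 0.1196 0.3417] 1.0024905601299783 [ 0.1427 -0.0559 -0.8403]
```

View pics/f.png

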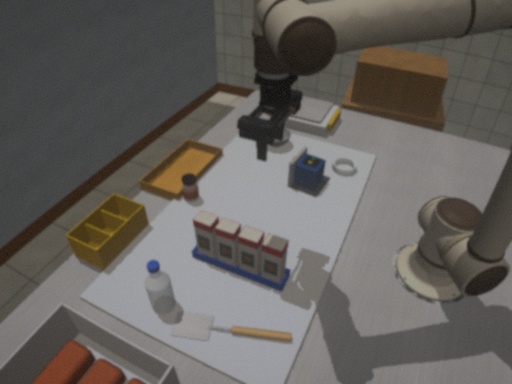

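The four cartons stand in line at (206,230) to (274,258), spaced 64 mm apart, and nothing else has moved. I'm handing the job in.

```bash
python3 -c "
from station import r
print(r.finish_job())"
```

```text
the job is handed in; nothing more can be done
None
```

The carton was pressed square and centred on the stamp at about 20 N, held steadily for over a second, then stood red end up in the free tray place in line with its neighbours; I released it and handed the job in at about 39 s.

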